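# Pack the bare breadboards into their clip-top carrier

## Task

Pack away the bare white breadboards: squeeze the two finger tabs of the carrier's cover together, lift the cover off and lay it tabs up on the mat. Stack every bare breadboard flat in the carrier in one square pile, then clip the cover back on, fully home, with both tabs sprung out again. Leave the breadboard with the circuit on it and the other things on the bench where they are.

Things in the scene. Friction and masses are not known exactly. Their poses are not given: they have to be found in the camera images.
- board1_c (a point): Centre (half-way up) of a bare white breadboard, 82 mm (its x) by 55 mm (its y) by 9 mm, 45 g; at the start it lies flat on the mat. It may be absent (None). All bare breadboards are alike.
- board2_c (a point): Centre (half-way up) of a bare white breadboard, 82 mm (its x) by 55 mm (its y) by 9 mm, 45 g; at the start it lies flat on the mat. It may be absent (None). All bare breadboards are alike.
- board3_c (a point): Centre (half-way up) of a bare white breadboard, 82 mm (its x) by 55 mm (its y) by 9 mm, 45 g; at the start it lies flat on the mat. It may be absent (None). All bare breadboards are alike.
- board4_c (a point): Centre (half-way up) of a bare white breadboard, 82 mm (its x) by 55 mm (its y) by 9 mm, 45 g; at the start it lies flat on the mat. It may be absent (None). All bare breadboards are alike.
- board5_c (a point): Centre (half-way up) of a bare white breadboard, 82 mm (its x) by 55 mm (its y) by 9 mm, 45 g; at the start it lies flat on the mat. It may be absent (None). All bare breadboards are alike.
- carrier: Black plastic carrier for bare breadboards, fixed, empty at the start; origin under its centre, x along its length, z up. Floor plate 99 (x) by 69 mm (y). At each end an upright end frame, inner face at x = +/-44.5 mm, 5 mm thick, 69 mm wide, top 66 mm above the bench. Between the frames, for |x| under 32 mm, both long sides are open from the floor plate up, for the fingers.
- bay_floor (a point): Centre of the top of the carrier's floor plate, 8 mm above the bench, same axes. The end frames have 4 mm returns that wrap 12 mm round the pile's corners (inner faces at y = +/-30.5 mm), so the bay is 89 by 61 mm inside: up to five breadboards flat, x along the carrier's x (either way round), about 3 mm to spare on each side.
- cover_c (a point): Centre of the grey clip-on cover, 17 mm above its lower edge; x runs across its two tabs, z up. Lid 110 (x) by 80 mm (y), 110 g, plate top 13.5 mm above the lower edge, 10 mm skirt that fits round the end frames with 2.5 mm to spare, either way round. Starts clipped on: fully home this point is 73 mm above the bench, over the carrier's middle, x along the carrier's x.
- tab_a (a joint): Travel (m) of the dark finger tab at +x of the cover: 0 sprung out (its bolt sticks 5 mm into a window of the end frame and locks the cover), 0.009 pressed fully in, towards the other tab (bolt free). Spring: 2 N when out, 6 N fully in; it springs back when let go.
- tab_b (a joint): The same for the tab at -x of the cover. Both tabs must be pressed in before the cover lifts, and be held in while it is lowered home: the bolts' ends are square and do not ride over the frames. Let go only when it is down within 2 mm of home, or the bolts catch on the frames' inner faces.
- tab_a_grip (a point): Centre of the outer (finger) face of tab a, 24 mm wide (cover's y) and 20 mm high, standing on the cover's plate; 23.7 mm above the cover's lower edge, 29 mm from its middle when out, 20 mm fully in: 58 mm over both tabs when out, 40 mm when squeezed. The squeezed tabs also carry the cover.
- tab_b_grip (a point): The same for tab b, on the other side.
- project_c (a point): Bystander, leave alone: a breadboard with a circuit built on it (chips, resistors), on a black base plate 98 by 68 mm, 20 mm high over all; it lies among the bare ones. Point 9 mm above its underside.
- handmeter: Bystander: hand multimeter lying on its back, 150 (x) by 74 by 44 mm; origin under its centre.
- driver_grip (a point): Bystander: screwdriver about 170 mm long, lying along its x; point in the middle of its handle.
- solder: Bystander: reel of solder standing on its flange, 54 mm across, 41 mm high; origin under its centre.
- ic_tube: Bystander: IC tube 190 (x) by 17 by 12 mm; origin under its centre.
- parts_dish: Bystander: small dish of components, 75 (x) by 55 by 24 mm; origin under its centre.
- pliers: Bystander: pliers lying along x, about 150 by 45 by 14 mm; origin near the middle, on the bench.
Not all that is in view belongs to the job. Leave any red or turquoise look-alike of the part that bears cover_c alone. Several things look just like the carrier: the one meant starts farthest to the robot's right.

How it is judged:
By the outcome, as a careful person would: the job done as asked, in the order asked, and still so for the second after the job is handed in, with the robot touching nothing.
Of board1, board2, board3, board4, board5 only 3 to 5 are there at a start; the rules pass over those that are not, and their reading is None.
At some moment in a run one of board1, board2, board3, board4, board5, cover may be knocked a few centimetres aside while the robot is not near it.
Once in a run the grip may slacken for a moment while it holds something.
It also fails if it takes over 210 s, if anything falls off the work surface, if the arm or the gripper's body presses on something with over 40 N, if the wrist force passes 120 N, or if a joint passes its speed limit or range.

## Robot

A 6-joint arm with a two-finger parallel gripper is mounted at the origin on the work surface. World frame = base frame: x ahead of the robot, y to its left, z up, the work surface at z = 0. Lengths are in m, angles in rad, forces in N, time in s.
With the tool pointing down it reaches from about 0.35 to 0.975 m from the base axis. Payload 4.9 kg.
Tool frame: the origin (TCP) lies on the front face of the gripper's body, between the roots of the fingers; the fingertips stand ctrl.finger_overhang ahead of it and the grasp point (between the pads) lies 54 mm ahead of it (ctrl.finger_overhang is the distance from the TCP to the fingertips, in m); z points along the fingers, y is the line along which they close (so a half turn about z gives the same grasp; the last joint's range is limited). The gripper opens to 85 mm and grips with 20 to 120 N. Pads are 22 mm wide; open, the fingers measure 114 mm over their backs; the gripper's body (76 mm by 85 mm) begins 54 mm behind the grasp point. The pads swing forward as they close: fully open they stand 13 mm farther back than shut.
Start: joints at [-1.462, 0.053, 1.613, -0, 1.476, -0.119], TCP at [0.141, -0.609, 0.304] pointing down, gripper open.
Joint ranges: [-3.01, 3.01], [-1.01, 2.22], [0.06, 2.58], [-1.02, 4.17], [0.09, 2.62], [-3.14, 3.14]. Speed limits (rad/s): [2.57, 2.57, 3.14, 3.14, 3.14, 3.14].

## Interface

Orientations are given as a rotation vector (axis times angle).
In Python, from station import ctrl, vision gives the robot as it stands. The module is installed in compiled form; this text tells all that it offers.
- The arm moves only by the tool drive_tool, never from a script. Its argument "rows" is a list of rows, each a list of 2 entries, a list of its own where there are three numbers: the shift along the tool's x, y, z in m, then the turn about the tool's z in rad. A call has 1 to 10 rows; each row shifts and turns the commanded pose from where the row before left it, along the tool's axes as they then stand; what a row does not reach is not made up. A row lasts 1/10 s, in which the tool goes at most 50 mm and 8.59 degrees, less where a joint would pass 70% of its speed; a pose out of reach is approached as far as the arm can. A call with a gripper value outside its range is refused whole. "jaw" is the closure, from 0 (fully open) to 1 (shut), set as the call begins (left out, the last holds). The fingers move at their own pace and stop on an object; "grip_force" is the grip in N (left out, the last holds). Time passes only in rows, so rows that do not move let the fingers close. It gives the time, the measured TCP pose, the force, the opening and the grip force at its end, in the units of the state.
- ctrl.get_obs(): the state, without advancing time (a new reading comes with each control period).
- vision.get_image(name): name is "scene" or "top" or "wrist"; returns a dict with "image" (480x640x3 uint8, blue, green, red), "vertical_fov" (degrees; the focal length in pixels is half the picture's height over the tangent of half this angle, whatever the lens; pixels are square), "cx", "cy" (the principal point, pixels), "R" (3x3) and "t" (3): a world point X has camera coordinates R X + t. Camera axes: x right, y down, z forward; pixel columns grow to the right and rows downward; lengths in m; the calibration is good to about 2 mm. A picture is of the moment at which its call begins. There is no depth.
- ctrl.finish_job(): hands the job in; it is judged then, once.
The state is a dict: "t": time; "q": joint angles; "dq": joint speeds; "effort": joint torques, N m; "tool_pos": TCP position; "tool_rot": TCP orientation; "contact_force": force on the tool from outside, world axes, zero at the start; "wrist_torque": the same for the moment, N m; "opening": finger opening in m; "grip_force": force on a finger pad.
Only numpy, scipy, OpenCV 4.12 (cv2) and the standard library are available. Lean on these libraries where they do the work, as an engineer would, in place of code of your own. Each camera call takes 0.05 s, during which the arm holds its last target. There are 200 camera calls.

## Working session

There is one attempt and no reset: what is moved stays moved. The work goes in short steps, Python scripts to look and compute and a tool call to move; the robot and the scene stay as the last step left them, time stands still between calls to the robot, and variables do not carry over. Pictures are saved under pics/ and viewed, at most 14 in all, crops included, and the job is handed in when it is done.

Besides the shell and the picture viewer there is one more tool, called after "Request:" as name([rows], argument=value, ...), one row to a line, values as JSON. drive_tool: Moves the arm, as the interface text tells. Its arguments: {"type":"object","properties":{"rows":{"type":"array","items":{"type":"array"}},"jaw":{"type":"number"},"grip_force":{"type":"number"}},"required":["rows"]}

```bash
mkdir -p pics; ls
python3 - <<'E'
from station import ctrl, vision
import cv2
o=ctrl.get_obs(); print({k:o[k] for k in ('t','tool_pos','tool_rot','contact_force','opening','grip_force')}, ctrl.finger_overhang)
for n in ("scene","top"):
    d=vision.get_image(n); cv2.imwrite(f"pics/{n}0.png",d["image"]); print(n,d["vertical_fov"],d["cx"],d["cy"],d["R"],d["t"])
E
```

```text
pics
{'t': 0.0, 'tool_pos': array([ 0.14109034, -0.60837296,  0.3026123 ]), 'tool_rot': array([-3.11912388e+00, -3.56787317e-01, -2.55919412e-05]), 'contact_force': array([-0.09244816,  0.30534031, -0.17493027]), 'opening': 0.0853040226198082, 'grip_force': 0.0} 0.0726
scene 49.811938232016836 319.0232233418756 243.5911661678635 [[-0.52521113  0.85073863  0.01992587]
 [ 0.51836141  0.3384095  -0.78535372]
 [-0.67487385 -0.40214771 -0.61872651]] [ 0.27766981 -0.22479497  1.7799865 ]
top 53.465776205678004 322.1868742187885 240.9870943527975 [[ 0.01480773 -0.99979424  0.01386418]
 [-0.98895795 -0.01668921 -0.1472537 ]
 [ 0.14745478 -0.0115306  -0.98900158]] [0.00862795 0.55654346 1.08874782]
```

View pics/top0.png

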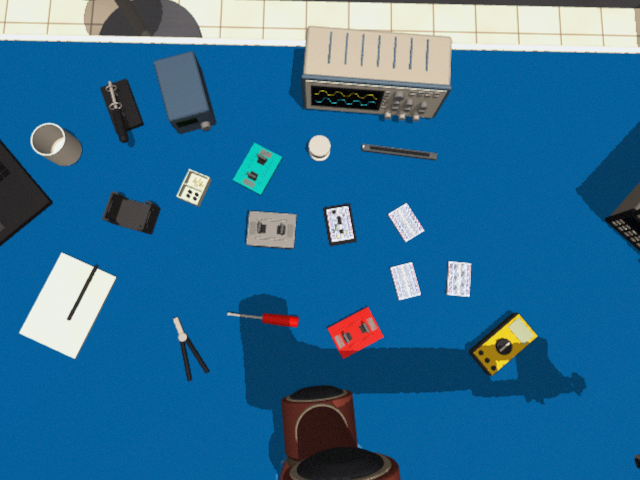

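View pics/scene0.png

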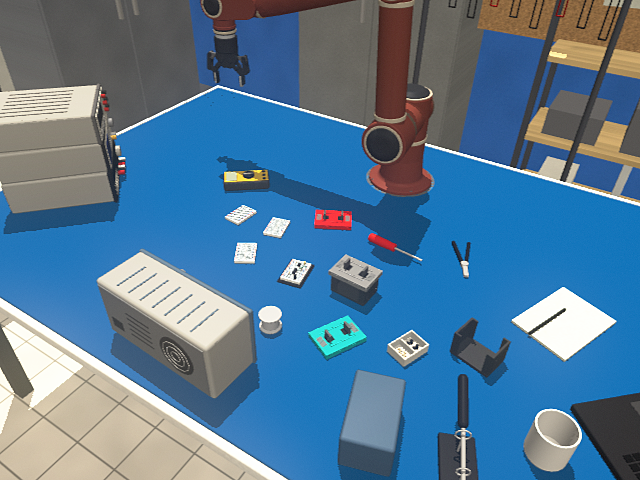

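The top view shows three bare boards at (406,222), (405,281) and (459,279), and the project board at (340,224). The carrier candidates are the one under the grey cover at (271,230) and the empty look-alike at (131,213). World y runs to image left, so the grey-covered one is farthest right, and it is the one meant. The turquoise (257,168) and red (355,332) covers are decoys.

```bash
cat > h.py <<'E'
import numpy as np, cv2
from station import ctrl, vision
from scipy.spatial.transform import Rotation as Ro
def grab(n): return vision.get_image(n)
def foc(d): return d["image"].shape[0]/2/np.tan(np.radians(d["vertical_fov"])/2)
def ray(d,uv):
    f=foc(d); c=np.array([(uv[0]-d["cx"])/f,(uv[1]-d["cy"])/f,1.])
    R=np.array(d["R"]); t=np.array(d["t"]); v=R.T@c
    return -R.T@t, v/np.linalg.norm(v)
def plane(d,uv,z):
    o,v=ray(d,uv); return o+v*(z-o[2])/v[2]
def proj(d,X):
    c=np.array(d["R"])@np.array(X)+np.array(d["t"]); f=foc(d)
    return np.array([d["cx"]+f*c[0]/c[2],d["cy"]+f*c[1]/c[2]])
def tri(obs):
    A=np.zeros((3,3));b=np.zeros(3)
    for d,uv in obs:
        o,v=ray(d,uv);P=np.eye(3)-np.outer(v,v);A+=P;b+=P@o
    X=np.linalg.solve(A,b)
    return X,[np.linalg.norm(proj(d,X)-uv) for d,uv in obs]
def rectw(d,mask,z,amin=150,amax=1e5):
    """contours of the mask cast to height z, min-area rectangles there: centre, sides, angle of long side"""
    out=[]
    for c in cv2.findContours(mask,cv2.RETR_EXTERNAL,cv2.CHAIN_APPROX_NONE)[0]:
        a=cv2.contourArea(c)
        if not amin<a<amax: continue
        p=np.array([plane(d,q,z)[:2] for q in c[:,0].astype(float)])
        (cx,cy),(w,h),an=cv2.minAreaRect((p*1000).astype(np.float32))
        if w<h: w,h,an=h,w,an+90
        an=(an+90)%180-90
        m=cv2.moments(c); out.append(dict(px=(m['m10']/m['m00'],m['m01']/m['m00']),c=(cx/1000,cy/1000),s=(w,h),ang=an,area=a))
    return out
def white(im):
    hsv=cv2.cvtColor(im,cv2.COLOR_BGR2HSV)
    m=((hsv[...,1]<110)&(hsv[...,2]>125)).astype(np.uint8)*255
    return cv2.morphologyEx(m,cv2.MORPH_CLOSE,np.ones((3,3)))
def notblue(im):
    b,g,r=[im[...,i].astype(int) for i in range(3)]
    m=(~((b>r+60)&(b>g+25))).astype(np.uint8)*255
    return m
def tcp():
    o=ctrl.get_obs(); return o,np.array(o["tool_pos"]),Ro.from_rotvec(o["tool_rot"]).as_matrix()
def togo(target,yaw_dir=None):
    """tool-axis shift to a world target (TCP), and turn (deg) that lines tool y with world angle yaw_dir (mod 180)"""
    o,p,R=tcp(); s=R.T@(np.array(target)-p)
    r=None
    if yaw_dir is not None:
        a=np.degrees(np.arctan2(R[1,1],R[0,1])); dw=(yaw_dir-a+90)%180-90; r=-dw
    return np.round(s,4),r
E
python3 - <<'E'
from h import *
t=grab("top"); s=grab("scene")
for n,d in (("top",t),("scene",s)):
    im=d["image"]; print(n)
    for r in rectw(d,notblue(im),0.009,200,6000): print({k:np.round(v,3) for k,v in r.items()})
cr=np.vstack([cv2.resize(t["image"][185:310,200:480],None,fx=2.85,fy=2.85,interpolation=cv2.INTER_CUBIC)[:, :798][:300]]); 
a=cv2.resize(t["image"][190:300,235:480],(780,350),interpolation=cv2.INTER_CUBIC)
b=cv2.resize(s["image"][195:310,220:400],(390,249),interpolation=cv2.INTER_CUBIC)
c=np.zeros((600,780,3),np.uint8); c[:350]=a; c[350:599,:390]=b
cv2.imwrite("pics/crop1.png",c)
E
```

```text
top
{'px': array([187.   , 347.562]), 'c': array([0.305, 0.334]), 's': array([148.858,  52.133]), 'ang': np.float64(25.759), 'area': np.float64(421.0)}
{'px': array([502.398, 343.593]), 'c': array([ 0.323, -0.415]), 's': array([156.899,  81.281]), 'ang': np.float64(-50.727), 'area': np.float64(2185.0)}
{'px': array([273.534, 318.868]), 'c': array([0.374, 0.156]), 's': array([170.739,  28.451]), 'ang': np.float64(85.201), 'area': np.float64(483.0)}
{'px': array([354.938, 332.424]), 'c': array([ 0.344, -0.064]), 's': array([112.563,  84.532]), 'ang': np.float64(-61.776), 'area': np.float64(1627.5)}
{'px': array([404.878, 280.698]), 'c': array([ 0.468, -0.184]), 's': array([83.193, 57.292]), 'ang': np.float64(14.696), 'area': np.float64(761.5)}
{'px': array([458.069, 278.563]), 'c': array([ 0.475, -0.313]), 's': array([83.99 , 58.279]), 'ang': np.float64(-4.285), 'area': np.float64(777.5)}
{'px': array([ 67.746, 305.134]), 'c': array([0.401, 0.618]), 's': array([215.77 , 151.406]), 'ang': np.float64(-22.796), 'area': np.float64(5643.0)}
{'px': array([270.828, 229.465]), 'c': array([0.58
[... 3868 characters left out ...]
[0.369, 0.15 ]), 's': array([176.739,  40.536]), 'ang': np.float64(84.174), 'area': np.float64(284.5)}
{'px': array([276.029, 227.47 ]), 'c': array([ 0.473, -0.183]), 's': array([93.488, 59.861]), 'ang': np.float64(14.759), 'area': np.float64(345.0)}
{'px': array([332.681, 219.41 ]), 'c': array([ 0.346, -0.065]), 's': array([113.333, 101.696]), 'ang': np.float64(-62.259), 'area': np.float64(670.0)}
{'px': array([240.304, 214.575]), 'c': array([ 0.479, -0.313]), 's': array([90.006, 64.959]), 'ang': np.float64(-4.942), 'area': np.float64(324.5)}
{'px': array([245.996, 179.771]), 'c': array([ 0.308, -0.423]), 's': array([149.442, 126.697]), 'ang': np.float64(-50.498), 'area': np.float64(820.5)}
```

View pics/crop1.png

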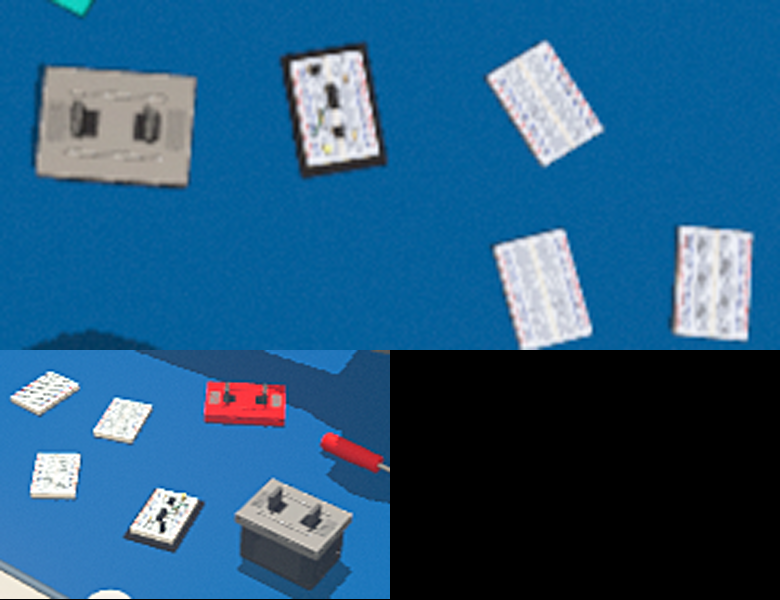

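The crop confirms it: the grey cover with two dark tabs sits on the tall carrier, while the red and turquoise covers lie flat on the mat. The right-hand board has a differently marked face, so I'll check it close up. First I move over the cover.

Run:
```python
from h import *
t=grab("top"); s=grab("scene")
def grey(im):
    hsv=cv2.cvtColor(im,cv2.COLOR_BGR2HSV)
    m=((hsv[...,1]<70)&(hsv[...,2]>95)).astype(np.uint8)*255
    return m
box={"top":(200,185,310,270),"scene":(310,240,400,320)}
pp=[]
for n,d in (("top",t),("scene",s)):
    m=grey(d["image"]); x0,y0,x1,y1=box[n]; k=np.zeros_like(m); k[y0:y1,x0:x1]=m[y0:y1,x0:x1]
    cs=cv2.findContours(k,cv2.RETR_EXTERNAL,cv2.CHAIN_APPROX_NONE)[0]; c=max(cs,key=cv2.contourArea)
    print(n,[ (np.round(r['c'],4),np.round(r['s'],1),round(r['ang'],2)) for r in rectw(d,k,0.0695,300)])
    h=cv2.convexHull(c); q=cv2.approxPolyDP(h,0.05*cv2.arcLength(h,True),True)[:,0]; print(q.tolist()); 
o,p,R=tcp(); print(p,R.round(3))
print(togo([0.575,0.14,0.32],86.5))
```

```text
top [(array([0.5782, 0.1369]), array([111.1,  81.3]), 86.97)]
[[249, 211], [295, 214], [293, 247], [247, 244]]
scene [(array([0.5845, 0.1371]), array([113.8,  91.9]), 86.83)]
[[345, 254], [382, 271], [365, 291], [329, 274]]
[ 0.14112685 -0.60867839  0.30347048] [[ 0.974  0.226 -0.   ]
 [ 0.226 -0.974  0.001]
 [ 0.    -0.001 -1.   ]]
(array([ 0.5917, -0.6314, -0.016 ]), np.float64(16.5512778318205))
```

Request:
drive_tool([
  [[0.0296,-0.0316,-0.001],0],
  [[0.0296,-0.0316,-0.001],0],
  [[0.0296,-0.0316,-0.001],0],
  [[0.0296,-0.0316,-0.001],0],
  [[0.0296,-0.0316,-0.001],0],
  [[0.0296,-0.0316,-0.001],0],
  [[0.0296,-0.0316,-0.001],0],
  [[0.0296,-0.0316,-0.001],0],
  [[0.0296,-0.0316,-0.001],0],
  [[0.0296,-0.0316,-0.001],0],
])

```text
t: 1.3
tool_pos: [0.3586, -0.2325, 0.3142]
tool_rot: [3.121, 0.356, 0.001]
contact_force: [0.6, 0.4, -0.6]
opening: 0.0854
grip_force: 0.0
```

Request:
drive_tool([
  [[0.0296,-0.0316,-0.001],0],
  [[0.0296,-0.0316,-0.001],0],
  [[0.0296,-0.0316,-0.001],0],
  [[0.0296,-0.0316,-0.001],0],
  [[0.0296,-0.0316,-0.001],0],
  [[0.0296,-0.0316,-0.001],0],
  [[0.0296,-0.0316,-0.001],0],
  [[0.0296,-0.0316,-0.001],0],
  [[0.0296,-0.0316,-0.001],0],
  [[0.0296,-0.0316,-0.001],0],
])

```text
t: 2.3
tool_pos: [0.5757, 0.1424, 0.3239]
tool_rot: [3.121, 0.358, 0.0]
contact_force: [0.3, -0.7, 0.8]
opening: 0.0855
grip_force: 0.0
```

Request:
drive_tool([
  [[0,0,0],0.145],
  [[0,0,0],0.144],
  [[0,0,0],0],
])

```text
t: 2.6
tool_pos: [0.5752, 0.141, 0.3236]
tool_rot: [3.14, -0.094, -0.001]
contact_force: [0.0, -0.6, 0.5]
opening: 0.0856
grip_force: 0.0
```

Run:
```python
from h import *
w=grab("wrist"); cv2.imwrite("pics/w1.png",w["image"]); print(w["vertical_fov"],np.array(w["R"]).round(3),w["t"])
print(togo([0.579,0.137,0.3],86.9)); o=ctrl.get_obs(); print(o["t"],o["tool_pos"],o["q"])
```

```text
61.68044021468183 [[-0.06  -0.998 -0.   ]
 [-0.964  0.058  0.26 ]
 [-0.259  0.016 -0.966]] [0.17678005 0.50689931 0.54480292]
(array([0.0041, 0.0034, 0.0237]), np.float64(-0.22816452698606327))
2.65 [0.57510167 0.14067672 0.32372786] [ 1.14250154e-01 -3.59031889e-02  1.66901747e+00 -1.46305447e-05
  1.50877117e+00  1.74313483e+00]
```

View pics/w1.png

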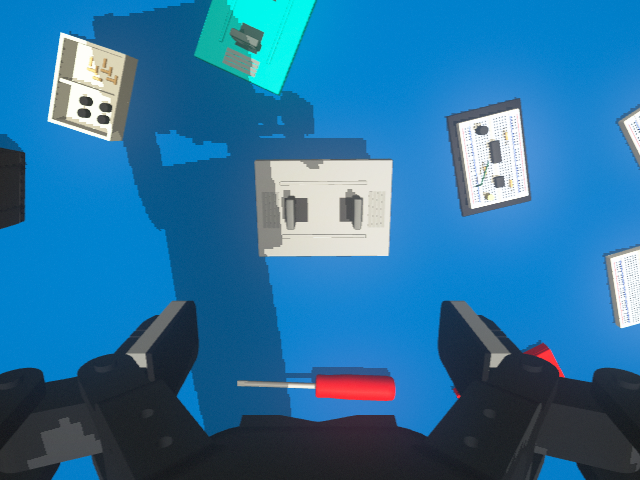

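The wrist view shows the cover plate spanning (255..392, 159..257), with the tabs at about (293,210) and (352,210). I'll measure the plate and tabs here, lower 0.1 m, and measure again.

```bash
cat >> h.py <<'E'
def cover(d,z=0.0695):
    hsv=cv2.cvtColor(d["image"],cv2.COLOR_BGR2HSV)
    m=((hsv[...,1]<60)&(hsv[...,2]>130)).astype(np.uint8)*255
    m=cv2.morphologyEx(m,cv2.MORPH_OPEN,np.ones((3,3)))
    return [r for r in rectw(d,m,z,2500) if 85<r['s'][0]<140 and 65<r['s'][1]<100]
E
python3 - <<'E'
from h import *
d=grab("wrist")
for r in cover(d): print(r)
for u,v in ((285,210),(362,210)): print(plane(d,(u,v),0.0895))
E
```

```text
{'px': (323.4004894723541, 207.14906295306116), 'c': (0.5796676025390625, 0.13746385192871094), 's': (109.48351287841797, 78.935546875), 'ang': 86.6850814819336, 'area': 12530.5}
[0.58431618 0.16701995 0.0895    ]
[0.58088444 0.10782055 0.0895    ]
```

Request:
drive_tool([
  [[0.004,0.0034,0.02],-0.004],
  [[0,0,0.03],0],
  [[0,0,0.03],0],
  [[0,0,0.02],0],
  [[0,0,0],0],
])

```text
t: 3.2
tool_pos: [0.5768, 0.1363, 0.2199]
tool_rot: [3.139, -0.088, -0.011]
contact_force: [0.2, 0.1, -0.3]
opening: 0.0853
grip_force: 0.0
```

Run:
```python
from h import *
d=grab("wrist"); cv2.imwrite("pics/w2.png",d["image"])
for r in cover(d): print(r)
print(togo([0.579,0.137,0.16],86.9)); o=ctrl.get_obs(); print(o["t"],o["tool_pos"])
```

```text
{'px': (317.6506005119118, 240.418835728818), 'c': (0.5795287475585937, 0.13754827880859374), 's': (109.4150619506836, 79.46941375732422), 'ang': 86.93133544921875, 'area': 25395.0}
(array([ 0.0012, -0.0006,  0.0624]), np.float64(-0.11903473017116539))
3.25 [0.57798565 0.13644158 0.22237422]
```

View pics/w2.png

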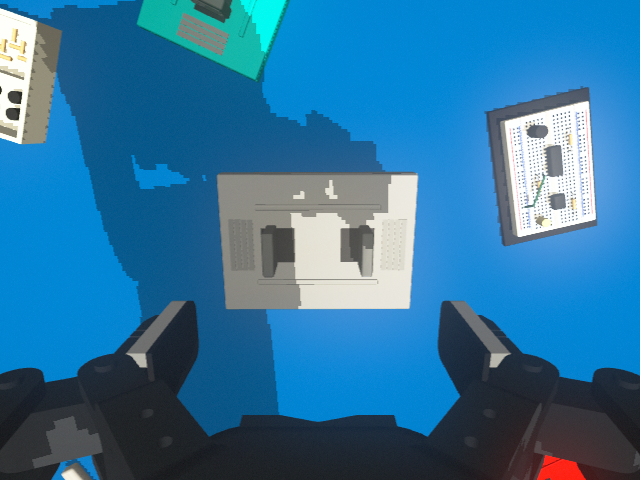

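Request:
drive_tool([
  [[0.0015,-0.001,0.03],-0.002],
  [[0,0,0.03],0],
  [[0,0,0.012],0],
  [[0,0,0],0],
], jaw=0.2)

```text
t: 3.65
tool_pos: [0.5799, 0.1376, 0.1512]
tool_rot: [3.14, -0.086, -0.003]
contact_force: [0.3, -0.2, -0.1]
opening: 0.0681
grip_force: 0.0
```

Run:
```python
from h import *
d=grab("wrist"); cv2.imwrite("pics/w3.png",d["image"])
print(togo([0.5795,0.1375,0.145],86.9)); o=ctrl.get_obs(); print(o["t"],o["tool_pos"],o["opening"],ctrl.finger_overhang)
```

```text
(array([-0.0013,  0.0004,  0.0077]), np.float64(-0.04152178029016795))
3.7 [0.58080899 0.13778129 0.15274205] 0.068345209786805 0.0726
```

View pics/w3.png

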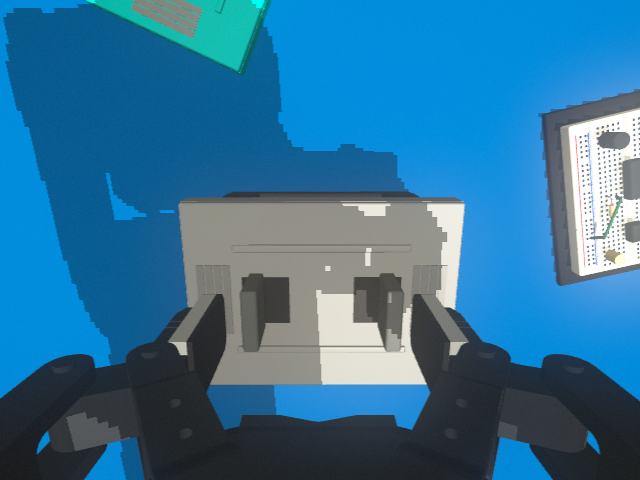

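Request:
drive_tool([
  [[-0.001,0,0.004],0],
  [[0,0,0.004],0],
  [[0,0,0],0],
  [[0,0,0],0],
], jaw=0.24)

```text
t: 4.1
tool_pos: [0.5797, 0.1379, 0.1444]
tool_rot: [-3.14, 0.087, -0.001]
contact_force: [-0.5, 0.8, -0.0]
opening: 0.0645
grip_force: 0.0
```

Request:
drive_tool([
  [[0,0,0],0],
  [[0,0,0],0],
  [[0,0,0],0],
  [[0,0,0],0],
  [[0,0,0],0],
  [[0,0,0],0],
], jaw=1.0, grip_force=30)

```text
t: 4.7
tool_pos: [0.5805, 0.1379, 0.1462]
tool_rot: [-3.14, 0.087, -0.004]
contact_force: [-2.8, -0.9, 8.2]
opening: 0.0378
grip_force: 32.1
```

Run:
```python
from h import *
d=grab("wrist"); cv2.imwrite("pics/w4.png",d["image"])
o=ctrl.get_obs(); print(o["t"],o["tool_pos"],o["opening"],o["grip_force"],o["contact_force"])
```

```text
4.75 [0.5804755  0.13789179 0.14619873] 0.038282783027440696 32.06891477108002 [-2.85796498 -0.3786515   7.81189238]
```

View pics/w4.png

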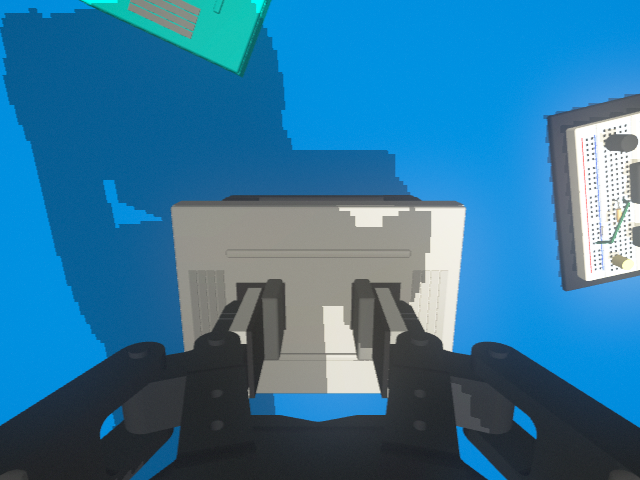

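Both tabs are squeezed in (38 mm, 32 N). I'll grip firmer and lift.

Request:
drive_tool([
  [[0,0,0],0],
  [[0,0,0],0],
  [[0,0,-0.004],0],
  [[0,0,-0.006],0],
  [[0,0,-0.008],0],
  [[0,0,-0.008],0],
  [[0,0,-0.01],0],
  [[0,0,-0.015],0],
  [[0,0,-0.015],0],
  [[0,0,0],0],
], grip_force=60)

```text
t: 5.75
tool_pos: [0.5812, 0.1381, 0.214]
tool_rot: [-3.14, 0.087, -0.01]
contact_force: [0.5, -0.2, -0.7]
opening: 0.0357
grip_force: 60.5
```

Run:
```python
from h import *
d=grab("scene"); a=d["image"][190:340,240:440]; w=grab("wrist")["image"]
c=np.hstack([cv2.resize(a,(400,300)),cv2.resize(w,(400,300))]); cv2.imwrite("pics/l1.png",c)
o=ctrl.get_obs(); print(o["t"],o["tool_pos"],o["opening"],o["grip_force"],o["contact_force"])
print(togo([0.50,0.33,0.22],86.9))
```

```text
5.85 [0.57982031 0.1379142  0.21091897] 0.03606011835724912 60.509605407714844 [ 1.20144001  0.32279481 -1.41064515]
(array([-0.0903, -0.1874, -0.0092]), np.float64(-0.06251154445180873))
```

View pics/l1.png

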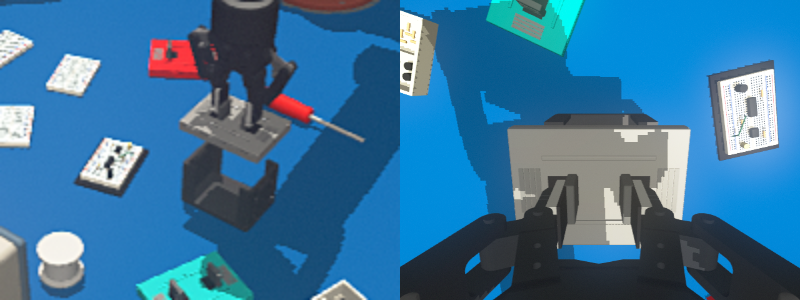

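The cover hangs free in the jaws over the empty carrier. I'll set it down on the open mat to the left, at about (0.50, 0.33).

Request:
drive_tool([
  [[-0.012,-0.024,0],0],
  [[-0.018,-0.0375,0],0],
  [[-0.018,-0.0375,0],0],
  [[-0.018,-0.0375,0],0],
  [[-0.012,-0.026,0],0],
  [[-0.012,-0.025,0],0],
  [[0,0,0.03],0],
  [[0,0,0.04],0],
  [[0,0,0.03],0],
  [[0,0,0.01],0],
])

```text
t: 6.85
tool_pos: [0.4969, 0.3287, 0.0947]
tool_rot: [3.136, -0.086, -0.013]
contact_force: [-0.2, -0.8, -0.7]
opening: 0.0356
grip_force: 60.5
```

Request:
drive_tool([
  [[0,0,0.004],0],
  [[0,0,0.003],0],
  [[0,0,0],0],
])

```text
t: 7.15
tool_pos: [0.5009, 0.3304, 0.0944]
tool_rot: [-3.139, 0.087, -0.003]
contact_force: [0.9, 0.7, -1.0]
opening: 0.0359
grip_force: 60.5
```

Request:
drive_tool([
  [[0,0,0.002],0],
  [[0,0,0.001],0],
  [[0,0,0],0],
])

```text
t: 7.45
tool_pos: [0.5007, 0.3304, 0.0911]
tool_rot: [-3.139, 0.087, -0.003]
contact_force: [-0.8, 0.6, 1.2]
opening: 0.0355
grip_force: 61.1
```

Request:
drive_tool([
  [[0,0,0.001],0],
  [[0,0,0.001],0],
  [[0,0,0],0],
])

```text
t: 7.75
tool_pos: [0.5008, 0.3305, 0.091]
tool_rot: [-3.14, 0.086, -0.002]
contact_force: [-5.3, -3.0, 13.4]
opening: 0.0357
grip_force: 64.1
```

Request:
drive_tool([
  [[0,0,0],0],
  [[0,0,0],0],
  [[0,0,0],0],
  [[0,0,-0.01],0],
  [[0,0,-0.03],0],
  [[0,0,-0.045],0],
  [[0,0,-0.045],0],
  [[0,0,-0.045],0],
  [[0,0,-0.045],0],
  [[0,0,-0.015],0],
], jaw=0)

```text
t: 8.75
tool_pos: [0.5014, 0.3308, 0.3306]
tool_rot: [-3.135, 0.087, -0.015]
contact_force: [1.1, -0.1, 1.2]
opening: 0.0854
grip_force: 0.0
```

Request:
drive_tool([
  [[0.0075,0.0463,0],0],
  [[0.0075,0.0463,0],0],
  [[0.0075,0.0463,0],0],
  [[0.0075,0.0463,0],0],
  [[0.0075,0.0463,0],0],
  [[0.0075,0.0463,0],0],
  [[0.0075,0.0463,0],0],
  [[0.0075,0.0463,0],0],
  [[0.0075,0.0463,0],0],
  [[0.0075,0.0463,0],0],
])

```text
t: 9.75
tool_pos: [0.5489, -0.1382, 0.3225]
tool_rot: [-3.14, 0.087, 0.001]
contact_force: [1.1, 0.1, 0.4]
opening: 0.0857
grip_force: 0.0
```

Request:
drive_tool([
  [[0.0075,0.0463,0],0],
  [[0.0075,0.0463,0],0],
  [[0,0,0],0],
  [[0,0,0],0],
])

```text
t: 10.15
tool_pos: [0.5588, -0.2305, 0.322]
tool_rot: [-3.139, 0.09, 0.002]
contact_force: [-0.7, 1.4, -0.2]
opening: 0.0855
grip_force: 0.0
```

Run:
```python
from h import *
d=grab("wrist"); cv2.imwrite("pics/b1.png",d["image"])
for r in rectw(d,white(d["image"]),0.009,2000): print({k:np.round(v,4) for k,v in r.items()})
t=grab("top")
hsv=cv2.cvtColor(t["image"],cv2.COLOR_BGR2HSV)
for r in rectw(t,notblue(t["image"]),0.0135,800,3000):print({k:np.round(v,3) for k,v in r.items()}) if abs(r['c'][1]-.33)<.1 and abs(r['c'][0]-.5)<.1 else 0
o=ctrl.get_obs(); print(o["t"],o["tool_pos"])
```

```text
{'px': array([279.1764, 289.3339]), 'c': array([ 0.47  , -0.1842]), 's': array([84.0366, 56.535 ]), 'ang': np.float64(14.9671), 'area': np.float64(4109.0)}
{'px': array([406.2242, 275.9216]), 'c': array([ 0.477 , -0.3135]), 's': array([83.9143, 57.0095]), 'ang': np.float64(-4.4099), 'area': np.float64(4248.5)}
{'px': array([ 95.8101, 163.2723]), 'c': array([ 0.6061, -0.0227]), 's': array([82.5682, 58.5023]), 'ang': np.float64(10.4982), 'area': np.float64(5250.0)}
{'px': array([269.4561, 145.3372]), 'c': array([ 0.6135, -0.1871]), 's': array([82.3156, 55.7446]), 'ang': np.float64(32.0843), 'area': np.float64(5320.0)}
{'px': array([191.864, 264.659]), 'c': array([0.498, 0.329]), 's': array([112.894,  81.588]), 'ang': np.float64(87.046), 'area': np.float64(1515.5)}
10.25 [ 0.55899798 -0.22886171  0.32243519]
```

View pics/b1.png

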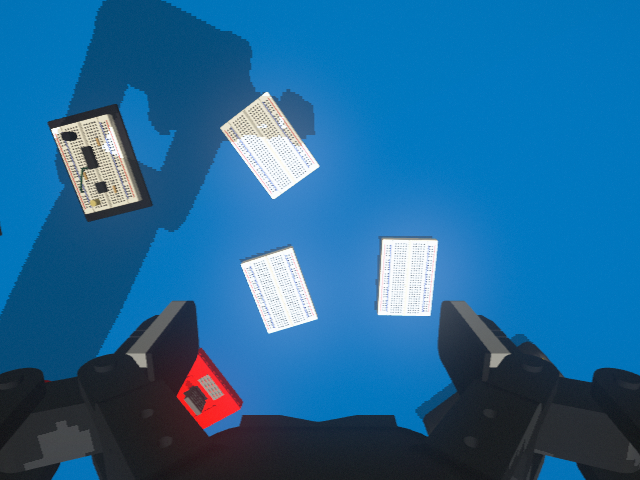

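All three bare boards are in view at px (279,289), (406,276) and (269,145), and the same type despite different glare. The project board is at (96,163). The cover lies safely at (0.498, 0.329). First grasp: the board at (0.613,-0.187).

Run:
```python
from h import *
s,r=togo([0.6133,-0.1868,0.10],122); print(s,r,np.radians(r))
```

```text
[ 0.0521 -0.0448  0.2224] -35.1249861238544 -0.61304665757858
```

Request:
drive_tool([
  [[0.026,-0.0224,0.02],0],
  [[0.026,-0.0224,0.02],0],
  [[0,0,0.02],-0.123],
  [[0,0,0.02],-0.123],
  [[0,0,0.02],-0.123],
  [[0,0,0.02],-0.122],
  [[0,0,0.01],-0.122],
  [[0,0,0.01],0],
  [[0,0,0],0],
], jaw=0.12)

```text
t: 11.15
tool_pos: [0.6128, -0.1863, 0.1812]
tool_rot: [-3.019, -0.863, 0.003]
contact_force: [0.5, 0.7, 0.5]
opening: 0.0751
grip_force: 0.0
```

```bash
cat >> h.py <<'E'
def boards(d,z):
    im=d["image"]; m=white(im)
    return [(np.round(r['c'],4),np.round(r['s'],1),round(r['ang'],2),np.round(r['px'])) for r in rectw(d,m,z,1500) if 68<r['s'][0]<100 and 45<r['s'][1]<70]
E
python3 - <<'E'
from h import *
d=grab("wrist"); [print(b) for b in boards(d,0.009)]
s,r=togo([0.6133,-0.1868,0.08],122); print(s,r,ctrl.get_obs()["opening"])
E
```

```text
(array([ 0.6135, -0.1869]), array([82.3, 55.6]), 31.98, array([322., 237.]))
(array([ 0.6051, -0.023 ]), array([83.1, 58.7]), 10.41, array([ 71., 102.]))
[0.000e+00 1.000e-04 1.024e-01] -0.08696350116917984 0.07539220215476386
```

Request:
drive_tool([
  [[0,0,0.03],0],
  [[0,0,0.03],0],
  [[0,0,0.025],0],
  [[0,0,0.015],0],
  [[0,0,0.002],0],
  [[0,0,0],0],
  [[0,0,0],0],
], jaw=0.27)

```text
t: 11.9
tool_pos: [0.6148, -0.1883, 0.083]
tool_rot: [3.018, 0.864, 0.004]
contact_force: [-0.1, -0.1, 0.0]
opening: 0.0625
grip_force: 0.0
```

Request:
drive_tool([
  [[0,0,0.001],0],
  [[0,0,0.001],0],
  [[0,0,0],0],
])

```text
t: 12.2
tool_pos: [0.6137, -0.1879, 0.0793]
tool_rot: [3.02, 0.865, 0.001]
contact_force: [-0.4, 0.3, 0.8]
opening: 0.0623
grip_force: 0.0
```

Request:
drive_tool([
  [[0,0,0.001],0],
  [[0,0,0.001],0],
  [[0,0,0],0],
])

```text
t: 12.5
tool_pos: [0.6134, -0.1877, 0.0766]
tool_rot: [-3.02, -0.865, 0.001]
contact_force: [-0.5, 1.1, -0.2]
opening: 0.0622
grip_force: 0.0
```

Request:
drive_tool([
  [[0,0,0.0015],0],
  [[0,0,0.0015],0],
  [[0,0,0],0],
])

```text
t: 12.8
tool_pos: [0.6133, -0.1877, 0.0735]
tool_rot: [-3.02, -0.865, 0.001]
contact_force: [-1.0, -0.7, -0.3]
opening: 0.0622
grip_force: 0.0
```

Request:
drive_tool([
  [[0,0,0.001],0],
  [[0,0,0.001],0],
  [[0,0,0],0],
])

```text
t: 13.1
tool_pos: [0.6134, -0.1878, 0.0717]
tool_rot: [-3.02, -0.865, 0.0]
contact_force: [-0.6, 0.8, -0.2]
opening: 0.0627
grip_force: 0.0
```

Request:
drive_tool([
  [[0,0,0.001],0],
  [[0,0,0.001],0],
  [[0,0,0],0],
])

```text
t: 13.4
tool_pos: [0.6134, -0.1878, 0.0697]
tool_rot: [-3.02, -0.865, 0.0]
contact_force: [0.6, 0.1, -0.6]
opening: 0.0625
grip_force: 0.0
```

Request:
drive_tool([
  [[0,0,0.001],0],
  [[0,0,0.001],0],
  [[0,0,0],0],
])

```text
t: 13.7
tool_pos: [0.6134, -0.1878, 0.0677]
tool_rot: [-3.02, -0.865, 0.0]
contact_force: [0.3, -0.9, -0.1]
opening: 0.0622
grip_force: 0.0
```

Request:
drive_tool([
  [[0,0,0.001],0],
  [[0,0,0.001],0],
  [[0,0,0],0],
])

```text
t: 14.0
tool_pos: [0.6137, -0.1879, 0.067]
tool_rot: [-3.02, -0.865, 0.001]
contact_force: [-2.7, 0.5, 6.1]
opening: 0.0621
grip_force: 3.0
```

Request:
drive_tool([
  [[0,0,-0.002],0],
  [[0,0,-0.001],0],
  [[0,0,0],0],
])

```text
t: 14.3
tool_pos: [0.6136, -0.1879, 0.0689]
tool_rot: [3.02, 0.865, 0.0]
contact_force: [-0.4, 0.2, -0.3]
opening: 0.0623
grip_force: 0.0
```

Request:
drive_tool([
  [[0,0,0],0],
  [[0,0,0],0],
  [[0,0,0],0],
  [[0,0,0],0],
  [[0,0,0],0],
], jaw=1, grip_force=40)

```text
t: 14.8
tool_pos: [0.6137, -0.1879, 0.069]
tool_rot: [3.02, 0.865, 0.001]
contact_force: [1.1, -0.0, 1.8]
opening: 0.0541
grip_force: 27.4
```

Request:
drive_tool([
  [[0,0,-0.01],0],
  [[0,0,-0.02],0],
  [[0,0,-0.03],0],
  [[0,0,-0.04],0],
  [[0,0,-0.03],0],
  [[0,0,0],0],
])

```text
t: 15.4
tool_pos: [0.616, -0.1888, 0.2058]
tool_rot: [3.014, 0.863, 0.013]
contact_force: [0.6, 0.7, 1.0]
opening: 0.0539
grip_force: 43.9
```

Run:
```python
from h import *
t=grab("top"); im=t["image"]; x0,y0=235,195
c=im[y0:260,x0:310]
m=((cv2.cvtColor(im,cv2.COLOR_BGR2GRAY)<70)&(cv2.cvtColor(im,cv2.COLOR_BGR2HSV)[...,1]<120)).astype(np.uint8)*255
k=np.zeros_like(m); k[y0:260,x0:310]=m[y0:260,x0:310]
for z in (0.066,): print([(r['c'],r['s'],r['ang']) for r in rectw(t,k,z,100)])
cv2.imwrite("pics/c1.png",np.vstack([cv2.resize(c,None,fx=6,fy=6,interpolation=cv2.INTER_CUBIC)]))
s,r=togo([0.55,0.1375,0.20],176.9); o=ctrl.get_obs(); print(s,r,o["opening"],o["grip_force"],o["tool_pos"])
```

```text
[((0.5716123657226563, 0.09553528594970703), (75.2275161743164, 27.7399845123291), -9.622398376464844), ((0.574867919921875, 0.1688896484375), (73.02159881591797, 37.08384323120117), 1.0107033252716064)]
[ 0.1175 -0.3107  0.0015] -54.93721336680812 0.053687091632471276 43.866793513298035 [ 0.61479863 -0.1883138   0.20263282]
```

Run:
```python
from h import *
s,r=togo([0.576,0.06,0.24],176.9); print(s,r,np.radians(r),s/6)
```

```text
[ 0.0987 -0.231  -0.0382] -54.93721336680812 -0.9588352551214411 [ 0.01645    -0.0385     -0.00636667]
```

Request:
drive_tool([
  [[0.0165,-0.0385,-0.0064],0],
  [[0.0165,-0.0385,-0.0064],0],
  [[0.0165,-0.0385,-0.0064],0],
  [[0.0165,-0.0385,-0.0064],0],
  [[0.0165,-0.0385,-0.0064],0],
  [[0.0165,-0.0385,-0.0064],0],
])

```text
t: 16.05
tool_pos: [0.5737, 0.0622, 0.2354]
tool_rot: [-3.019, -0.864, 0.006]
contact_force: [0.3, 0.3, 0.2]
opening: 0.0536
grip_force: 43.9
```

Request:
drive_tool([
  [[0,0,0],-0.137],
  [[0,0,0],-0.137],
  [[0,0,0],-0.137],
  [[0,0,0],-0.137],
  [[0,0,0],-0.137],
  [[0,0,0],-0.137],
  [[0,0,0],-0.137],
  [[0,0,0],0],
  [[0,0,0],0],
])

```text
t: 16.95
tool_pos: [0.5746, 0.0606, 0.2358]
tool_rot: [-2.282, -2.156, 0.003]
contact_force: [-0.0, -0.9, -0.3]
opening: 0.0536
grip_force: 43.8
```

Run:
```python
from h import *
d=grab("wrist"); cv2.imwrite("pics/c2.png",d["image"])
[print(b) for b in boards(d,0.15)]
s,r=togo([0.5795,0.1375,0.24],176.9); o=ctrl.get_obs(); print(s,r,o["opening"],o["grip_force"],o["tool_pos"],o["t"])
for p in ([.5795,.1375,.066],[.5795,.1375,.008]): print(proj(d,p))
```

```text
[ 0.0771  0.0004 -0.0038] -0.13017668013128514 0.05367166883242738 43.84969174861908 [0.5747427  0.06057899 0.23621528] 17.0
[319.8720626  114.30982272]
[319.66789442 117.88833871]
```

View pics/c2.png

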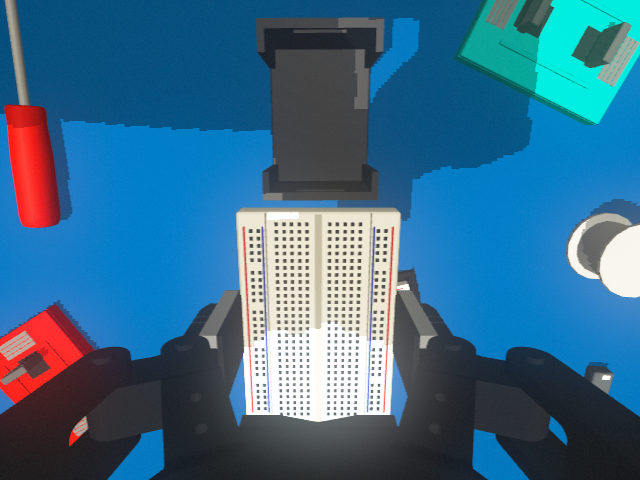

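Run:
```python
from h import *
d=grab("wrist"); im=d["image"]
C=[plane(d,p,0.066) for p in ((256,19),(384,19),(380,194),(262,194))]
C=np.array(C)[:,:2]; print(C, C.mean(0))
ax=(C[0]+C[1]-C[2]-C[3])/2; print(np.linalg.norm(ax),np.degrees(np.arctan2(ax[1],ax[0])),np.linalg.norm(C[0]-C[1]),np.linalg.norm(C[2]-C[3]))
# floor visible: columns left/right between frames
B=[plane(d,p,0.008)[:2] for p in ((272,130),(367,130))]; print(B,np.mean(B,0))
m=cv2.morphologyEx(((cv2.cvtColor(im,cv2.COLOR_BGR2HSV)[...,1]<110)&(cv2.cvtColor(im,cv2.COLOR_BGR2GRAY)<90)).astype(np.uint8)*255,cv2.MORPH_OPEN,np.ones((3,3)))
for row in (22,35,60,90,120,150,190,194,196,198): 
    x=np.where(m[row,200:440])[0]+200; print(row,x.min(),x.max())
for col in (290,320,350):
    y=np.where(m[:206,col])[0]; print(col,y.min(),y.max())
b=white(im); y=np.where(b[200:260,318])[0]+200; print("board far edge row",y.min(), [ (np.where(b[r,200:440])[0]+200)[[0,-1]] for r in (216,240,280)])
print(tcp()[1], plane(d,(318,y.min()),0.236-0.0585))
```

```text
[[0.54795637 0.18861592]
 [0.6170705  0.18469277]
 [0.61336777 0.08972954]
 [0.54242867 0.0937085 ]] [0.58020583 0.13918668]
0.09504744142105784 87.2167975027477 0.06922539328070014 0.07105060349668023
[array([0.54518042, 0.1311278 ]), array([0.61321558, 0.1272938 ])] [0.579198  0.1292108]
22 256 336
35 257 375
60 264 374
90 271 356
120 272 367
150 273 366
190 263 376
194 283 376
196 283 376
198 283 376
290 18 199
320 18 199
350 28 199
board far edge row 207 [array([236, 400]), array([237, 399]), array([239, 397])]
[0.57488203 0.06058367 0.23650996] [0.57694581 0.10405567 0.1775    ]
```

Run:
```python
from h import *
s,r=togo([0.580,0.1368,0.15],177); print(s,r,np.radians(r))
```

```text
[0.0764 0.001  0.0865] -0.2033793635547454 -0.0035496395246408657
```

Request:
drive_tool([
  [[0.025,0.0003,0],-0.0035],
  [[0.0264,0.0004,0],0],
  [[0.025,0.0003,0],0],
  [[0,0,0.03],0],
  [[0,0,0.035],0],
  [[0,0,0.02],0],
  [[0,0,0],0],
  [[0,0,0],0],
])

```text
t: 17.85
tool_pos: [0.5803, 0.1368, 0.1525]
tool_rot: [-2.277, -2.164, 0.0]
contact_force: [0.3, 0.7, 0.4]
opening: 0.0534
grip_force: 43.8
```

Run:
```python
from h import *
s,r=togo([0.580,0.1368,0.15],177); print(s,r)
d=grab("wrist"); s=grab("scene"); cv2.imwrite("pics/c3.png",np.hstack([cv2.resize(d["image"],(400,300)),cv2.resize(s["image"][210:315,290:430],(400,300))]))
s,r=togo([0.580,0.1368,0.15],177); print(s,r)
```

```text
[-0.     -0.0002  0.0025] 0.06608925967987034
[-0.0002 -0.0014  0.0044] 0.0763363872609375
```

View pics/c3.png

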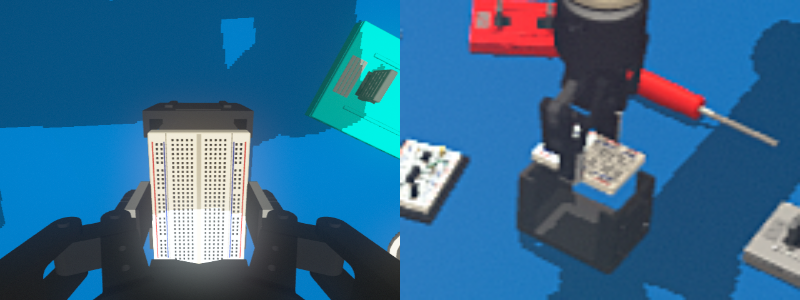

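Request:
drive_tool([
  [[0,0,0.01],0],
  [[0,0,0.01],0],
  [[0,0,0.01],0],
  [[0,0,0.01],0],
  [[0,0,0],0],
])

```text
t: 18.45
tool_pos: [0.5787, 0.1366, 0.1096]
tool_rot: [-2.275, -2.163, 0.006]
contact_force: [-1.1, -0.8, -1.0]
opening: 0.0537
grip_force: 43.8
```

Request:
drive_tool([
  [[0,0,0.01],0],
  [[0,0,0.01],0],
  [[0,0,0.008],0],
  [[0,0,0.004],0],
  [[0,0,0],0],
  [[0,0,0],0],
])

```text
t: 19.05
tool_pos: [0.5804, 0.1368, 0.0804]
tool_rot: [2.277, 2.165, 0.0]
contact_force: [-0.5, 0.3, -0.0]
opening: 0.0538
grip_force: 43.8
```

Request:
drive_tool([
  [[0,0,0.0015],0],
  [[0,0,0.001],0],
  [[0,0,0],0],
  [[0,0,0],0],
])

```text
t: 19.45
tool_pos: [0.5803, 0.1369, 0.0779]
tool_rot: [2.277, 2.165, 0.0]
contact_force: [0.3, -0.4, -0.5]
opening: 0.054
grip_force: 43.8
```

Request:
drive_tool([
  [[0,0,0],0],
  [[0,0,0],0],
  [[0,0,0],0],
  [[0,0,-0.01],0],
  [[0,0,-0.03],0],
  [[0,0,-0.04],0],
  [[0,0,-0.04],0],
  [[0,0,-0.04],0],
  [[0,0,0],0],
], jaw=0.12)

```text
t: 20.35
tool_pos: [0.5836, 0.1372, 0.247]
tool_rot: [2.27, 2.159, 0.018]
contact_force: [0.6, 0.4, 1.4]
opening: 0.0755
grip_force: 0.0
```

Run:
```python
from h import *
o=ctrl.get_obs(); print(o["tool_pos"],o["t"])
t=grab("top"); [print(b) for b in [(np.round(r['c'],4),np.round(r['s'],1),round(r['ang'],2),np.round(r['px'])) for r in rectw(t,white(t["image"]),0.009,300,1000)] if 70<b[1][0]<100]
d=grab("wrist"); [print('w',b) for b in boards(d,0.017)]
s,r=togo([0.4700,-0.1842,0.25],105); print(s,r,np.radians(r),s/8)
```

```text
[0.58356532 0.13722429 0.2469776 ] 20.35
(array([ 0.4679, -0.1843]), array([83.2, 57.2]), 14.9, array([405., 281.]))
(array([ 0.4749, -0.3145]), array([84.2, 56.8]), -4.51, array([459., 279.]))
(array([ 0.605 , -0.0247]), array([84. , 56.4]), 10.52, array([339., 224.]))
(array([0.6915, 0.34  ]), array([79.8, 58. ]), -21.16, array([191., 187.]))
w (array([ 0.6053, -0.0186]), array([81.5, 58.8]), 10.38, array([353., 394.]))
w (array([0.8021, 0.0282]), array([92.1, 51.4]), -27.17, array([585., 337.]))
w (array([0.5798, 0.1379]), array([80.6, 67.2]), 86.92, array([312., 221.]))
[-0.3263 -0.0945 -0.0103] 72.10858487389004 1.2585322250031612 [-0.0407875 -0.0118125 -0.0012875]
```

Request:
drive_tool([
  [[-0.0408,-0.0118,0],0],
  [[-0.0408,-0.0118,0],0],
  [[-0.0408,-0.0118,0],0],
  [[-0.0408,-0.0118,0],0],
  [[-0.0408,-0.0118,0],0],
  [[-0.0408,-0.0118,0],0],
  [[-0.0408,-0.0118,0],0],
  [[-0.0408,-0.0118,0],0],
])

```text
t: 21.25
tool_pos: [0.4677, -0.1854, 0.2359]
tool_rot: [-2.274, -2.163, 0.001]
contact_force: [0.9, -1.0, 0.9]
opening: 0.0754
grip_force: 0.0
```

Request:
drive_tool([
  [[0,0,0.02],0.14],
  [[0,0,0.02],0.14],
  [[0,0,0.02],0.14],
  [[0,0,0.005],0.14],
  [[0,0,0],0.14],
  [[0,0,0],0.14],
  [[0,0,0],0.14],
  [[0,0,0],0.14],
  [[0,0,0],0.139],
  [[0,0,0],0],
])

```text
t: 22.25
tool_pos: [0.4684, -0.1838, 0.1709]
tool_rot: [-3.113, -0.409, 0.005]
contact_force: [0.0, -0.3, 0.0]
opening: 0.0753
grip_force: 0.0
```

Run:
```python
from h import *
d=grab("wrist"); B=boards(d,0.009); [print(b) for b in B]
b=min(B,key=lambda b:np.hypot(b[0][0]-.47,b[0][1]+.184))
s,r=togo([*b[0],0.0695],b[2]+90); o=ctrl.get_obs(); print(s,r,np.radians(r),o["tool_pos"],o["t"],o["opening"])
```

```text
(array([ 0.4763, -0.3124]), array([82.1, 58.8]), -4.44, array([530., 281.]))
(array([ 0.4692, -0.1839]), array([82.3, 55.5]), 14.88, array([321., 240.]))
[0.0008 0.0004 0.1017] 0.2445538008827839 0.004268269023671194 [ 0.46857688 -0.18391687  0.17120012] 22.3 0.07511031032609176
```

Request:
drive_tool([
  [[0.0008,0.0004,0.025],0.004],
  [[0,0,0.025],0],
  [[0,0,0.025],0],
  [[0,0,0.012],0],
  [[0,0,0.008],0],
  [[0,0,0.004],0],
  [[0,0,0],0],
  [[0,0,0],0],
])

```text
t: 23.1
tool_pos: [0.471, -0.1849, 0.0748]
tool_rot: [3.115, 0.403, 0.002]
contact_force: [0.2, 0.2, -0.7]
opening: 0.0754
grip_force: 0.0
```

Run:
```python
from h import *
o=ctrl.get_obs(); print(o["tool_pos"],o["contact_force"])
s,r=togo([.4692,-.1839,0.0690],104.88); print(s,r)
```

```text
[ 0.47101025 -0.18493939  0.07481627] [ 0.17385226  0.17460721 -0.67371962]
[-0.0015 -0.0015  0.0058] -0.11997559985627504
```

Request:
drive_tool([
  [[0,0,0.0015],0],
  [[0,0,0],0],
  [[0,0,0],0],
  [[0,0,0],0],
])

```text
t: 23.5
tool_pos: [0.4704, -0.1846, 0.0725]
tool_rot: [3.115, 0.403, 0.001]
contact_force: [-0.3, -0.2, -0.5]
opening: 0.0752
grip_force: 0.0
```

Request:
drive_tool([
  [[-0.001,-0.0005,0.0015],0],
  [[0,0,0.001],0],
  [[0,0,0],0],
  [[0,0,0],0],
])

```text
t: 23.9
tool_pos: [0.4692, -0.1843, 0.0697]
tool_rot: [-3.115, -0.403, 0.0]
contact_force: [1.0, 0.0, 0.4]
opening: 0.0753
grip_force: 0.0
```

Request:
drive_tool([
  [[0,0,0],0],
  [[0,0,0],0],
  [[0,0,0],0],
  [[0,0,0],0],
  [[0,0,0],0],
  [[0,0,0],0],
  [[0,0,0],0],
], jaw=1, grip_force=40)

```text
t: 24.6
tool_pos: [0.4696, -0.1845, 0.0702]
tool_rot: [3.115, 0.403, 0.001]
contact_force: [0.3, 0.6, 3.6]
opening: 0.0537
grip_force: 42.4
```

Request:
drive_tool([
  [[0,0,-0.01],0],
  [[0,0,-0.02],0],
  [[0,0,-0.03],0],
  [[0,0,-0.04],0],
  [[0,0,-0.04],0],
  [[0,0,-0.02],0],
  [[0,0,0],0],
  [[0,0,0],0],
])

```text
t: 25.4
tool_pos: [0.4688, -0.1841, 0.2293]
tool_rot: [-3.115, -0.403, 0.001]
contact_force: [-0.8, -0.4, -1.3]
opening: 0.0536
grip_force: 42.2
```

Run:
```python
from h import *
s,r=togo([0.578,0.06,0.235],177); print(s,r,np.radians(r),s/7); print(ctrl.get_obs()["t"])
```

```text
[ 0.1677 -0.2083 -0.0056] -72.25611645018961 -1.261107136760246 [ 0.02395714 -0.02975714 -0.0008    ]
25.4
```

Request:
drive_tool([
  [[0.0237,-0.0352,-0.001],0],
  [[0.0237,-0.0352,-0.001],0],
  [[0.0237,-0.0352,-0.001],0],
  [[0.0237,-0.0352,-0.001],0],
  [[0.0237,-0.0352,-0.001],0],
  [[0.0237,-0.0352,-0.001],0],
  [[0.0237,-0.0352,-0.001],0],
  [[0.0237,-0.0352,-0.001],0],
])

```text
t: 26.2
tool_pos: [0.5798, 0.1379, 0.2345]
tool_rot: [3.116, 0.403, -0.008]
contact_force: [0.3, -0.7, -1.3]
opening: 0.0535
grip_force: 42.2
```

Request:
drive_tool([
  [[0,0,0],-0.14],
  [[0,0,0],-0.14],
  [[0,0,0],-0.14],
  [[0,0,0],-0.14],
  [[0,0,0],-0.14],
  [[0,0,0],-0.14],
  [[0,0,0],-0.14],
  [[0,0,0],-0.14],
  [[0,0,0],-0.141],
  [[0,0,0],0],
])

```text
t: 27.2
tool_pos: [0.5796, 0.1361, 0.2346]
tool_rot: [-2.277, -2.16, 0.007]
contact_force: [0.2, -0.8, -0.6]
opening: 0.0535
grip_force: 42.3
```

Request:
drive_tool([
  [[0,0,0.03],0],
  [[0,0,0.03],0],
  [[0,0,0.018],0],
  [[0,0,0],0],
  [[0,0,0],0],
  [[0,0,0],0],
])

```text
t: 27.8
tool_pos: [0.5816, 0.1363, 0.161]
tool_rot: [2.279, 2.16, 0.002]
contact_force: [-0.2, -0.1, 0.3]
opening: 0.0538
grip_force: 42.3
```

Run:
```python
from h import *
s,r=togo([0.580,0.1368,0.155],177); o=ctrl.get_obs(); print(s,r,np.radians(r),o["tool_pos"],o["opening"])
d=grab("wrist"); im=d["image"]; b=white(im)
z=o["tool_pos"][2]-0.060
for rr in (220,240,260):
    x=np.where(b[rr,200:440])[0]+200; print(rr,x[0],x[-1])
y=np.where(b[150:300,318])[0]+150; print(y.min(),plane(d,(318,y.min()),z))
```

```text
[ 0.0004 -0.0016  0.006 ] -0.06251287375334869 -0.0010910554718794802 [0.58160985 0.13630384 0.16101325] 0.05384559477555054
220 236 400
240 237 399
260 239 397
186 [0.58428308 0.1864642  0.10101325]
```

Request:
drive_tool([
  [[0.0004,-0.001,0.01],0],
  [[0,0,0.012],0],
  [[0,0,0.012],0],
  [[0,0,0.012],0],
  [[0,0,0.01],0],
  [[0,0,0.008],0],
  [[0,0,0],0],
  [[0,0,0],0],
  [[0,0,0],0],
])

```text
t: 28.75
tool_pos: [0.5805, 0.1367, 0.0965]
tool_rot: [2.278, 2.162, 0.002]
contact_force: [0.3, 0.2, -0.1]
opening: 0.0535
grip_force: 42.3
```

Request:
drive_tool([
  [[0,0,0.004],0],
  [[0,0,0.003],0],
  [[0,0,0.0015],0],
  [[0,0,0],0],
  [[0,0,0],0],
])

```text
t: 29.25
tool_pos: [0.58, 0.1367, 0.0873]
tool_rot: [2.279, 2.162, 0.0]
contact_force: [-0.4, -0.0, 0.0]
opening: 0.054
grip_force: 42.3
```

Request:
drive_tool([
  [[0,0,0.001],0],
  [[0,0,0],0],
  [[0,0,0],0],
])

```text
t: 29.55
tool_pos: [0.58, 0.1367, 0.0872]
tool_rot: [-2.279, -2.162, 0.001]
contact_force: [-3.3, -0.4, 3.7]
opening: 0.0536
grip_force: 42.9
```

Touching. I'll release, back off, and go to board 3.

Request:
drive_tool([
  [[0,0,0],0],
  [[0,0,0],0],
  [[0,0,0],0],
  [[0,0,-0.01],0],
  [[0,0,-0.03],0],
  [[0,0,-0.04],0],
  [[0,0,-0.04],0],
  [[0,0,-0.03],0],
  [[0,0,0],0],
  [[0,0,0],0],
], jaw=0.12)

```text
t: 30.55
tool_pos: [0.5804, 0.1367, 0.2379]
tool_rot: [2.278, 2.161, 0.003]
contact_force: [0.5, 1.1, 0.2]
opening: 0.075
grip_force: 0.0
```

Run:
```python
from h import *
o=ctrl.get_obs(); print(o["tool_pos"],o["t"])
d=grab("wrist"); [print('w',b) for b in boards(d,0.026)]; cv2.imwrite("pics/p2.png",d["image"])
t=grab("top"); [print(b) for b in [(np.round(r['c'],4),np.round(r['s'],1),round(r['ang'],2),np.round(r['px'])) for r in rectw(t,white(t["image"]),0.009,300,1000)] if 70<b[1][0]<100]
s,r=togo([0.4770,-0.3132,0.235],85.6); print(s,r,np.radians(r),s/10)
```

```text
[0.58037812 0.1367124  0.23785939] 30.55
w (array([ 0.6047, -0.0117]), array([78.9, 57.1]), 10.41, array([358., 394.]))
w (array([0.7959, 0.0353]), array([88.9, 49.6]), -22.3, array([600., 343.]))
w (array([0.5802, 0.138 ]), array([81.4, 66.1]), 86.92, array([316., 224.]))
(array([ 0.4749, -0.3145]), array([84.2, 56.8]), -4.51, array([459., 279.]))
(array([ 0.605 , -0.0247]), array([84. , 56.4]), 10.52, array([339., 224.]))
(array([0.6915, 0.34  ]), array([79.8, 58. ]), -21.16, array([192., 187.]))
[-4.545e-01 -7.840e-02  2.000e-04] -88.61112127138983 -1.5465558200697365 [-4.545e-02 -7.840e-03  2.000e-05]
```

View pics/p2.png

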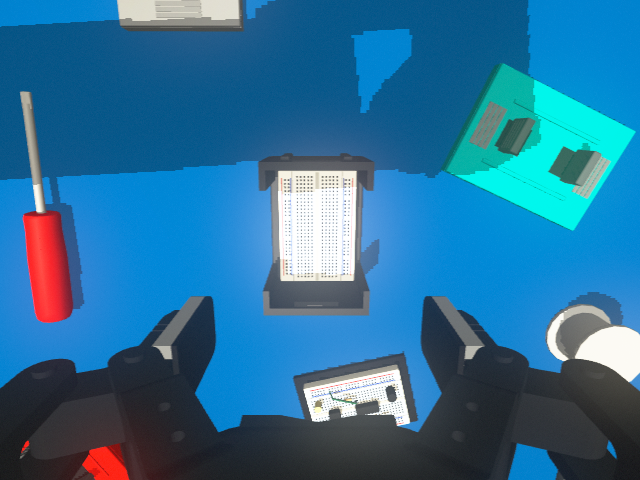

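The two boards sit square and flat between the frames, pile centre at px (316,224).

Request:
drive_tool([
  [[-0.0455,-0.0078,0],0],
  [[-0.0455,-0.0078,0],0],
  [[-0.0455,-0.0078,0],0],
  [[-0.0455,-0.0078,0],0],
  [[-0.0455,-0.0078,0],0],
  [[-0.0455,-0.0078,0],0],
  [[-0.0455,-0.0078,0],0],
  [[-0.0455,-0.0078,0],0],
  [[-0.0455,-0.0078,0],0],
  [[-0.0455,-0.0078,0],0],
])

```text
t: 31.65
tool_pos: [0.4767, -0.3148, 0.234]
tool_rot: [-2.277, -2.16, 0.0]
contact_force: [1.0, 0.1, 0.1]
opening: 0.0751
grip_force: 0.0
```

Request:
drive_tool([
  [[0,0,0.02],0.145],
  [[0,0,0.02],0.145],
  [[0,0,0.02],0.145],
  [[0,0,0.005],0.145],
  [[0,0,0],0.145],
  [[0,0,0],0.145],
  [[0,0,0],0.145],
  [[0,0,0],0.145],
  [[0,0,0],0.145],
  [[0,0,0],0.145],
])

```text
t: 32.65
tool_pos: [0.4772, -0.3128, 0.1689]
tool_rot: [-3.137, -0.098, 0.005]
contact_force: [0.3, 0.1, 0.7]
opening: 0.0751
grip_force: 0.0
```

Request:
drive_tool([
  [[0,0,0],0.145],
  [[0,0,0],0],
  [[0,0,0],0],
  [[0,0,0],0],
])

```text
t: 33.05
tool_pos: [0.4779, -0.3133, 0.1705]
tool_rot: [-3.138, 0.117, 0.002]
contact_force: [0.2, 0.7, 0.4]
opening: 0.0755
grip_force: 0.0
```

Run:
```python
from h import *
d=grab("wrist"); B=boards(d,0.009); [print(b) for b in B]
b=min(B,key=lambda b:np.hypot(b[0][0]-.477,b[0][1]+.313))
s,r=togo([*b[0],0.0695],b[2]+90); o=ctrl.get_obs(); print(s,r,np.radians(r),o["tool_pos"],o["t"],o["opening"])
```

```text
(array([ 0.4766, -0.3138]), array([82.4, 56.3]), -4.27, array([322., 243.]))
[-0.0012  0.0005  0.1013] -0.03622481135994349 -0.0006322422291448586 [ 0.47796258 -0.31342267  0.17075522] 33.1 0.07522845597636711
```

Request:
drive_tool([
  [[-0.001,0.0005,0.025],0],
  [[0,0,0.025],0],
  [[0,0,0.025],0],
  [[0,0,0.012],0],
  [[0,0,0.008],0],
  [[0,0,0.004],0],
  [[0,0,0],0],
  [[0,0,0],0],
  [[0,0,0],0],
  [[0,0,0],0],
])

```text
t: 34.1
tool_pos: [0.4776, -0.3144, 0.0732]
tool_rot: [3.138, -0.12, 0.002]
contact_force: [1.1, -0.1, -0.5]
opening: 0.0755
grip_force: 0.0
```

Request:
drive_tool([
  [[-0.001,-0.0005,0.0015],0],
  [[0,0,0.001],0],
  [[0,0,0],0],
  [[0,0,0],0],
])

```text
t: 34.5
tool_pos: [0.4761, -0.3134, 0.0697]
tool_rot: [-3.139, 0.12, 0.0]
contact_force: [0.2, -0.7, -0.6]
opening: 0.0752
grip_force: 0.0
```

Request:
drive_tool([
  [[0,0,0],0],
  [[0,0,0],0],
  [[0,0,0],0],
  [[0,0,0],0],
  [[0,0,0],0],
  [[0,0,0],0],
  [[0,0,0],0],
], jaw=1, grip_force=40)

```text
t: 35.2
tool_pos: [0.4765, -0.3137, 0.0702]
tool_rot: [3.139, -0.12, 0.001]
contact_force: [1.4, -1.3, 3.8]
opening: 0.0541
grip_force: 43.1
```

Request:
drive_tool([
  [[0,0,-0.01],0],
  [[0,0,-0.02],0],
  [[0,0,-0.03],0],
  [[0,0,-0.04],0],
  [[0,0,-0.04],0],
  [[0,0,-0.02],0],
  [[0,0,0],0],
  [[0,0,0],0],
])

```text
t: 36.0
tool_pos: [0.4757, -0.3131, 0.229]
tool_rot: [-3.139, 0.12, 0.001]
contact_force: [-0.1, -0.2, -1.2]
opening: 0.0535
grip_force: 42.7
```

Run:
```python
from h import *
s,r=togo([0.580,0.1370,0.235],177); print(s,r,np.radians(r),s/11); print(ctrl.get_obs()["t"])
```

```text
[ 0.0695 -0.4567 -0.0057] 88.606416196861 1.5464737010276566 [ 0.00631818 -0.04151818 -0.00051818]
36.0
```

Request:
drive_tool([
  [[0.007,-0.0457,-0.0006],0],
  [[0.007,-0.0457,-0.0006],0],
  [[0.007,-0.0457,-0.0006],0],
  [[0.007,-0.0457,-0.0006],0],
  [[0.007,-0.0457,-0.0006],0],
  [[0.007,-0.0457,-0.0006],0],
  [[0.007,-0.0457,-0.0006],0],
  [[0.007,-0.0457,-0.0006],0],
  [[0.007,-0.0457,-0.0006],0],
  [[0.007,-0.0457,-0.0006],0],
])

```text
t: 37.0
tool_pos: [0.5796, 0.1387, 0.2323]
tool_rot: [3.138, -0.12, -0.009]
contact_force: [0.6, -0.7, -0.7]
opening: 0.0536
grip_force: 42.7
```

Request:
drive_tool([
  [[0,0,0],-0.145],
  [[0,0,0],-0.145],
  [[0,0,0],-0.145],
  [[0,0,0],-0.145],
  [[0,0,0],-0.145],
  [[0,0,0],-0.145],
  [[0,0,0],-0.145],
  [[0,0,0],-0.145],
  [[0,0,0],-0.145],
  [[0,0,0],-0.145],
])

```text
t: 38.0
tool_pos: [0.5795, 0.1367, 0.2321]
tool_rot: [-2.421, -1.997, 0.008]
contact_force: [0.1, 0.1, -0.2]
opening: 0.0538
grip_force: 42.8
```

Request:
drive_tool([
  [[0,0,0.03],-0.145],
  [[0,0,0.03],0],
  [[0,0,0.018],0],
  [[0,0,0],0],
  [[0,0,0],0],
  [[0,0,0],0],
  [[0,0,0],0],
])

```text
t: 38.7
tool_pos: [0.5818, 0.1369, 0.1593]
tool_rot: [2.278, 2.161, 0.003]
contact_force: [-0.1, -0.1, -1.5]
opening: 0.0535
grip_force: 42.7
```

Run:
```python
from h import *
s,r=togo([0.580,0.1368,0.105],177); o=ctrl.get_obs(); print(s,r,np.radians(r),o["tool_pos"],o["opening"])
```

```text
[-0.0002 -0.0019  0.0543] -0.008995898538387337 -0.00015700804867020454 [0.58178961 0.13692311 0.15926806] 0.05349655109560315
```

Request:
drive_tool([
  [[0,-0.001,0.01],0],
  [[0,0,0.012],0],
  [[0,0,0.012],0],
  [[0,0,0.01],0],
  [[0,0,0.008],0],
  [[0,0,0.002],0],
  [[0,0,0],0],
  [[0,0,0],0],
  [[0,0,0],0],
])

```text
t: 39.6
tool_pos: [0.5805, 0.1369, 0.1045]
tool_rot: [2.278, 2.162, 0.002]
contact_force: [0.4, 0.1, -0.8]
opening: 0.0533
grip_force: 42.8
```

Request:
drive_tool([
  [[0,0,0.004],0],
  [[0,0,0.002],0],
  [[0,0,0.001],0],
  [[0,0,0],0],
  [[0,0,0],0],
])

```text
t: 40.1
tool_pos: [0.58, 0.1369, 0.0968]
tool_rot: [-2.279, -2.162, 0.0]
contact_force: [0.2, -0.4, 0.0]
opening: 0.0536
grip_force: 42.8
```

Request:
drive_tool([
  [[0,0,0.001],0],
  [[0,0,0],0],
  [[0,0,0],0],
])

```text
t: 40.4
tool_pos: [0.5802, 0.1369, 0.0962]
tool_rot: [2.279, 2.162, 0.0]
contact_force: [-0.9, 0.4, 2.4]
opening: 0.054
grip_force: 43.1
```

Request:
drive_tool([
  [[0,0,0],0],
  [[0,0,0],0],
  [[0,0,0],0],
  [[0,0,-0.01],0],
  [[0,0,-0.03],0],
  [[0,0,-0.04],0],
  [[0,0,-0.04],0],
  [[0,0,-0.03],0],
  [[0,0,0],0],
  [[0,0,0],0],
], jaw=0.12)

```text
t: 41.4
tool_pos: [0.5804, 0.137, 0.2474]
tool_rot: [2.278, 2.161, 0.003]
contact_force: [-0.2, 0.6, -0.4]
opening: 0.0754
grip_force: 0.0
```

Run:
```python
from h import *
o=ctrl.get_obs(); print(o["tool_pos"],o["t"])
d=grab("wrist"); [print('w',b) for b in boards(d,0.035)]; cv2.imwrite("pics/p3.png",d["image"])
t=grab("top"); [print(b) for b in [(np.round(r['c'],4),np.round(r['s'],1),round(r['ang'],2),np.round(r['px'])) for r in rectw(t,white(t["image"]),0.009,300,1000)] if 70<b[1][0]<100]
[print('c',np.round(r['c'],4),np.round(r['s'],1),r['ang'],r['px']) for r in rectw(t,notblue(t["image"]),0.0135,800,3000) if abs(r['c'][1]-.33)<.12 and abs(r['c'][0]-.5)<.12]
s,r=togo([0.50,0.33,0.20],86.9); print(s,r,np.radians(r))
cv2.imwrite("pics/t3.png",t["image"])
```

```text
[0.58039648 0.13696769 0.24737867] 41.4
w (array([ 0.604 , -0.0053]), array([76.6, 55.2]), 10.36, array([357., 392.]))
w (array([0.7887, 0.0383]), array([86.3, 48.3]), -28.64, array([588., 336.]))
w (array([0.5798, 0.1389]), array([81.4, 63.2]), 86.99, array([315., 223.]))
(array([ 0.605 , -0.0247]), array([84. , 56.4]), 10.52, array([339., 224.]))
(array([0.6915, 0.34  ]), array([79.8, 58. ]), -21.16, array([191., 187.]))
[ 0.1888 -0.0891  0.0445] -89.90421329974032 -1.5691245334957442
```

Run:
```python
import cv2,numpy as np
a=cv2.imread("pics/t3.png"); b=cv2.imread("pics/p3.png")
cv2.imwrite("pics/tp3.png",np.hstack([cv2.resize(a[130:400,80:480],(444,300)),cv2.resize(b[120:340,200:440],(327,300))]))
```

```text
(no output)
```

View pics/tp3.png

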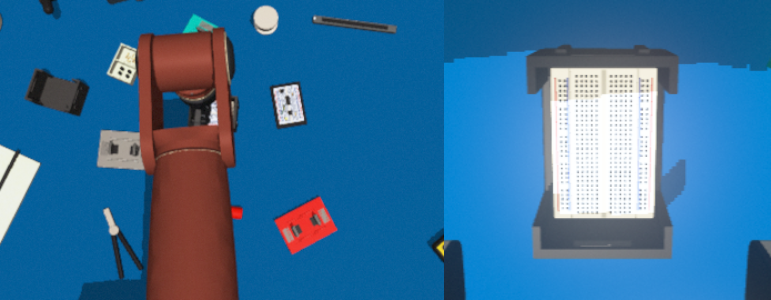

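The pile is square and flat between the frames, and the cover still lies at px ~(120,148) of the crop, partly hidden by the arm. I'll go to the cover next.

Request:
drive_tool([
  [[0.0378,-0.0178,0],0],
  [[0.0378,-0.0178,0],0],
  [[0.0378,-0.0178,0],0],
  [[0.0378,-0.0178,0],0],
  [[0.0378,-0.0178,0],0],
  [[0,0,0],0.143],
  [[0,0,0],0.143],
  [[0,0,0],0.143],
  [[0,0,0],0.143],
  [[0,0,0],0.143],
], jaw=0.2)

```text
t: 42.5
tool_pos: [0.5001, 0.3299, 0.2433]
tool_rot: [2.895, 1.22, -0.007]
contact_force: [0.2, 0.2, -0.0]
opening: 0.0683
grip_force: 0.0
```

Request:
drive_tool([
  [[0,0,0],0.143],
  [[0,0,0],0.143],
  [[0,0,0],0.143],
  [[0,0,0],0.143],
  [[0,0,0],0.143],
  [[0,0,0],0.142],
  [[0,0,0],0],
  [[0,0,0],0],
  [[0,0,0],0],
])

```text
t: 43.4
tool_pos: [0.5008, 0.3302, 0.2449]
tool_rot: [3.14, -0.081, -0.002]
contact_force: [-0.3, -0.3, -0.5]
opening: 0.0684
grip_force: 0.0
```

Run:
```python
from h import *
o=ctrl.get_obs(); print(o["tool_pos"],o["t"],o["opening"])
d=grab("wrist"); cv2.imwrite("pics/k1.png",d["image"])
for r in cover(d,0.0135): print(r); s,a=togo([*r['c'],0.16],r['ang']); print(s,a,np.radians(a))
```

```text
[0.5007609  0.33015532 0.24493195] 43.4 0.06835078097128337
```

Run:
```python
from h import *
d=grab("wrist"); hsv=cv2.cvtColor(d["image"],cv2.COLOR_BGR2HSV)
print(proj(d,[.5,.33,.0135]))
for vt in (60,80,100,120):
    m=((hsv[...,1]<90)&(hsv[...,2]>vt)).astype(np.uint8)*255
    m=cv2.morphologyEx(m,cv2.MORPH_OPEN,np.ones((3,3)))
    print(vt,[(np.round(r['c'],4),np.round(r['s'],1),round(r['ang'],2),np.round(r['px'])) for r in rectw(d,m,0.0135,2500)])
```

```text
[320.03883054 221.37666103]
60 [(array([0.4206, 0.56  ]), array([148.8,  77.3]), -14.61, array([ 42., 313.])), (array([0.4998, 0.3316]), array([110.2,  80.2]), 87.02, array([318., 219.])), (array([0.5847, 0.1325]), array([83.4, 78.5]), -0.3, array([589.,  95.])), (array([0.6228, 0.4929]), array([67.3, 47.3]), -14.92, array([66., 48.]))]
80 [(array([0.4146, 0.5602]), array([148.9,  56.2]), -24.6, array([ 52., 312.])), (array([0.4998, 0.3316]), array([110.2,  80.2]), 87.02, array([318., 220.])), (array([0.5839, 0.1244]), array([83.2, 66. ]), -2.98, array([597.,  97.]))]
100 [(array([0.4175, 0.5579]), array([140.6,  54.2]), -22.91, array([ 52., 312.])), (array([0.4994, 0.3316]), array([110.2,  79.5]), 87.01, array([318., 220.])), (array([0.5807, 0.1238]), array([58.9, 45.6]), 87.02, array([602.,  96.]))]
120 [(array([0.4176, 0.5578]), array([139. ,  54.2]), -22.89, array([ 52., 313.])), (array([0.4976, 0.3037]), array([78.7, 54.4]), -2.98, array([359., 217.])), (array([0.5806, 0.1231]), array([57.5, 45.6]), 87.02, array([603.,  95.]))]
```

Request:
drive_tool([
  [[-0.0005,-0.0008,0.03],0.003],
  [[0,0,0.03],0],
  [[0,0,0.03],0],
  [[0,0,0.03],0],
  [[0,0,0.015],0],
  [[0,0,0.01],0],
  [[0,0,0.005],0],
  [[0,0,0],0],
  [[0,0,0],0],
  [[0,0,0],0],
])

```text
t: 44.5
tool_pos: [0.5014, 0.3316, 0.0973]
tool_rot: [-3.139, 0.089, -0.004]
contact_force: [-0.2, -0.2, 0.4]
opening: 0.0684
grip_force: 0.0
```

Run:
```python
from h import *
s,a=togo([.5003,.331,0.0895],87.0); print(s,a,ctrl.get_obs()["contact_force"])
```

```text
[-0.0011  0.0006  0.0078] -0.24389885968480485 [-0.22464062 -0.20365592  0.43353391]
```

Request:
drive_tool([
  [[0,0.0005,0.003],-0.003],
  [[0,0,0.002],0],
  [[0,0,0],0],
  [[0,0,0],0],
  [[0,0,0],0],
])

```text
t: 45.0
tool_pos: [0.5006, 0.3306, 0.0908]
tool_rot: [3.14, -0.084, -0.0]
contact_force: [-0.7, -0.3, 0.4]
opening: 0.0684
grip_force: 0.0
```

Request:
drive_tool([
  [[0,0,0.0012],0],
  [[0,0,0],0],
  [[0,0,0],0],
])

```text
t: 45.3
tool_pos: [0.5005, 0.3306, 0.0895]
tool_rot: [3.14, -0.084, -0.0]
contact_force: [-0.5, -0.1, -0.4]
opening: 0.0683
grip_force: 0.0
```

Request:
drive_tool([
  [[0,0,0],0],
  [[0,0,0],0],
  [[0,0,0],0],
  [[0,0,0],0],
  [[0,0,0],0],
  [[0,0,0],0],
  [[0,0,0],0],
  [[0,0,0],0],
], jaw=1, grip_force=60)

```text
t: 46.1
tool_pos: [0.5017, 0.3311, 0.0923]
tool_rot: [-3.14, 0.084, -0.003]
contact_force: [-3.1, -2.9, 11.8]
opening: 0.0355
grip_force: 63.1
```

Request:
drive_tool([
  [[0,0,-0.005],0],
  [[0,0,-0.015],0],
  [[0,0,-0.03],0],
  [[0,0,-0.04],0],
  [[0,0,-0.03],0],
  [[0,0,0],0],
  [[0,0,0],0],
  [[0,0,0],0],
])

```text
t: 46.9
tool_pos: [0.4996, 0.3302, 0.2077]
tool_rot: [3.139, -0.084, -0.005]
contact_force: [0.4, -0.6, -0.5]
opening: 0.0356
grip_force: 60.1
```

Run:
```python
from h import *
o=ctrl.get_obs(); print(o["tool_pos"],o["t"],o["opening"],o["grip_force"],o["contact_force"])
d=grab("wrist"); cv2.imwrite("pics/k2.png",d["image"])
hsv=cv2.cvtColor(d["image"],cv2.COLOR_BGR2HSV); z=o["tool_pos"][2]-0.091+.0135
m=((hsv[...,1]<90)&(hsv[...,2]>60)).astype(np.uint8)*255
m[300:]=0
for rr in (190,205,220,240,260,280):
    x=np.where(m[rr,150:490])[0]+150
    if len(x): a,b=plane(d,(x[0],rr),z),plane(d,(x[-1],rr),z); print(rr,x[0],x[-1],((a+b)/2)[:2],np.linalg.norm(a-b))
c=[np.where(m[150:300,q])[0] for q in (200,230,320,400,430)]
for q,y in zip((200,230,320,400,430),c): print(q,y.min()+150 if len(y) else None, plane(d,(q,y.min()+150),z)[:2] if len(y) else 0)
s,a=togo([0.5800,0.1375,0.225],87.0); print(s,a,s/5)
```

```text
[0.49958146 0.33015122 0.2076898 ] 46.9 0.03562512473144683 60.0863778591156 [ 0.41593659 -0.60273235 -0.4757706 ]
205 178 458 [0.5386501  0.32932863] 0.10443132788430316
220 174 462 [0.53294009 0.3296328 ] 0.10848914037989421
240 176 460 [0.52514683 0.33005024] 0.10842792909313032
260 178 458 [0.51714008 0.33047912] 0.10836504133667701
280 180 456 [0.50891094 0.3309199 ] 0.10830040728019615
200 202 [0.54214049 0.37313414]
230 202 [0.54154043 0.36198989]
320 202 [0.53973964 0.32854569]
400 203 [0.53776134 0.2988031 ]
430 203 [0.53716017 0.28763876]
[ 0.0907  0.188  -0.0177] -0.07652345672954652 [ 0.01814  0.0376  -0.00354]
```

Request:
drive_tool([
  [[0.012,0.025,-0.003],0],
  [[0.018,0.0375,-0.003],0],
  [[0.018,0.0375,-0.003],0],
  [[0.018,0.0375,0],0],
  [[0.015,0.031,0],0],
  [[0.0097,0.0195,0],0],
  [[0,0,0],0],
  [[0,0,0],0],
  [[0,0,0],0],
  [[0,0,0],0],
])

```text
t: 47.95
tool_pos: [0.5804, 0.139, 0.2181]
tool_rot: [-3.14, 0.082, 0.002]
contact_force: [0.6, 0.6, -1.4]
opening: 0.0355
grip_force: 60.2
```

```bash
cat > chk.py <<'E'
from h import *
o=ctrl.get_obs(); print(o["tool_pos"],o["t"],o["opening"],o["grip_force"],o["contact_force"])
d=grab("wrist"); hsv=cv2.cvtColor(d["image"],cv2.COLOR_BGR2HSV); z=o["tool_pos"][2]-0.091+.0135
m=((hsv[...,1]<90)&(hsv[...,2]>75)).astype(np.uint8)*255
for rr in (225,250,275):
    x=np.where(m[rr,150:490])[0]+150; a,b=plane(d,(x[0],rr),z),plane(d,(x[-1],rr),z); print(rr,x[0],x[-1],((a+b)/2)[:2],np.linalg.norm(a-b))
E=[]
for q in (220,260,320,380,420):
    y=np.where(m[185:300,q])[0]; E.append(plane(d,(q,y.min()+185),z)[:2]); 
E=np.array(E); print(E.round(4)); k=np.polyfit(E[:,1],E[:,0],1); print("edge angle",90-np.degrees(np.arctan(k[0])))
x,y=tcp()[1][:2]; print("far edge x at tool y minus tool x",np.polyval(k,y)-x)
s,a=togo([0.5800,0.1375,0.165],87.0); print(s,a)
cv2.imwrite(f"pics/k{o['t']:.1f}.png",d["image"])
E
python3 chk.py
```

```text
[0.5804441  0.13904743 0.21805576] 47.95 0.035548381664235205 60.15021085739136 [ 0.5925523   0.61259759 -1.43728722]
225 174 461 [0.61202922 0.13903632] 0.10852725968909972
250 177 459 [0.60217867 0.13935971] 0.10843612801961233
275 179 457 [0.59200008 0.13988958] 0.10873313999525544
[[0.6227 0.1748]
 [0.6256 0.1596]
 [0.6271 0.1373]
 [0.6259 0.1152]
 [0.6184 0.1004]]
edge angle 87.70898148238854
far edge x at tool y minus tool x 0.04343535572693846
[-0.0005  0.0016  0.0533] 0.007545932739105865
```

Request:
drive_tool([
  [[-0.0004,0.002,0.01],0],
  [[0,0,0.02],0],
  [[0,0,0.015],0],
  [[0,0,0.004],0],
  [[0,0,0],0],
  [[0,0,0],0],
  [[0,0,0],0],
  [[0,0,0],0],
])

```text
t: 48.8
tool_pos: [0.5811, 0.1361, 0.1706]
tool_rot: [-3.14, 0.084, -0.003]
contact_force: [-0.5, 0.3, 0.1]
opening: 0.0358
grip_force: 60.2
```

```bash
python3 chk.py
```

```text
[0.58108524 0.13610234 0.17064904] 48.8 0.03584697158319935 60.16439437866211 [-0.4694883   0.34341507  0.11615078]
225 174 461 [0.61285218 0.13604441] 0.10856130778161346
250 177 459 [0.60300681 0.13638245] 0.10845076970968022
275 179 457 [0.59283755 0.13692735] 0.10872779593915424
[[0.6236 0.1718]
 [0.6231 0.1569]
 [0.6253 0.1344]
 [0.6245 0.1122]
 [0.6192 0.0974]]
edge angle 87.99687994479659
far edge x at tool y minus tool x 0.042224151601942816
[-0.001  -0.0014  0.0055] -0.0800485572025309
```

Request:
drive_tool([
  [[-0.0006,-0.0007,0.003],0],
  [[0,0,0.003],0],
  [[0,0,0.003],0],
  [[0,0,0],0],
  [[0,0,0],0],
  [[0,0,0],0],
])

```text
t: 49.45
tool_pos: [0.5801, 0.1368, 0.1607]
tool_rot: [-3.14, 0.084, -0.0]
contact_force: [-0.5, -0.3, -1.1]
opening: 0.0358
grip_force: 60.2
```

Request:
drive_tool([
  [[0,0,0.0015],0],
  [[0,0,0.0015],0],
  [[0,0,0],0],
  [[0,0,0],0],
])

```text
t: 49.85
tool_pos: [0.5799, 0.1368, 0.1575]
tool_rot: [3.14, -0.084, -0.0]
contact_force: [-0.1, -0.3, -2.1]
opening: 0.0359
grip_force: 60.2
```

Request:
drive_tool([
  [[0,0,0.0015],0],
  [[0,0,0.0015],0],
  [[0,0,0],0],
  [[0,0,0],0],
])

```text
t: 50.25
tool_pos: [0.5799, 0.1368, 0.1545]
tool_rot: [3.14, -0.084, -0.0]
contact_force: [1.6, 0.2, -2.2]
opening: 0.0354
grip_force: 60.2
```

Request:
drive_tool([
  [[0,0,0.0015],0],
  [[0,0,0.0015],0],
  [[0,0,0],0],
  [[0,0,0],0],
])

```text
t: 50.65
tool_pos: [0.5799, 0.1368, 0.1515]
tool_rot: [3.14, -0.084, -0.0]
contact_force: [-0.1, -0.3, -2.3]
opening: 0.0355
grip_force: 60.2
```

Request:
drive_tool([
  [[0,0,0.001],0],
  [[0,0,0.001],0],
  [[0,0,0],0],
  [[0,0,0],0],
])

```text
t: 51.05
tool_pos: [0.58, 0.1368, 0.1495]
tool_rot: [3.14, -0.084, -0.0]
contact_force: [0.9, -0.7, -1.2]
opening: 0.0356
grip_force: 60.2
```

Request:
drive_tool([
  [[0,0,0.001],0],
  [[0,0,0.001],0],
  [[0,0,0],0],
  [[0,0,0],0],
])

```text
t: 51.45
tool_pos: [0.5802, 0.1368, 0.1484]
tool_rot: [3.14, -0.084, 0.0]
contact_force: [-2.8, -0.2, 5.0]
opening: 0.036
grip_force: 61.6
```

Request:
drive_tool([
  [[0,0,0.001],0],
  [[0,0,0],0],
  [[0,0,0],0],
])

```text
t: 51.75
tool_pos: [0.5802, 0.1368, 0.1483]
tool_rot: [3.14, -0.084, 0.0]
contact_force: [-5.8, -0.4, 10.1]
opening: 0.0359
grip_force: 62.9
```

Run:
```python
from h import *
o=ctrl.get_obs(); print(o["tool_pos"],o["contact_force"],o["wrist_torque"],o["opening"])
d=grab("wrist"); cv2.imwrite("pics/home_pre.png",d["image"])
s=grab("scene"); hsv=cv2.cvtColor(s["image"],cv2.COLOR_BGR2HSV)
a=cv2.imread("pics/scene0.png"); b=s["image"]
# lid's lower front edge: light grey -> dark transitions along columns, now and at start
for u in (340,350,356,370,375,380):
    r=[]
    for im in (a,b):
        g=cv2.cvtColor(im,cv2.COLOR_BGR2GRAY)[255:310,u].astype(int); k=np.argmax(g[:-3]-g[3:]); r.append((int(k)+256,int((g[:-3]-g[3:]).max())))
    print(u,r)
```

```text
[0.5802437  0.13683249 0.14832403] [-5.76660213 -0.35721971 10.1330183 ] [-0.11394748  0.98547746  0.00577593] 0.035900563978550314
340 [(276, 106), (289, 132)]
350 [(265, 111), (294, 140)]
356 [(283, 101), (297, 133)]
370 [(283, 116), (287, 43)]
375 [(278, 121), (281, 49)]
380 [(272, 117), (277, 32)]
```

The stop is solid at TCP 0.1483, which is exactly 56 mm above the 0.0923 reading when I regrasped it on the mat, so the cover is home. Releasing.

Request:
drive_tool([
  [[0,0,0],0],
  [[0,0,0],0],
  [[0,0,0],0],
  [[0,0,0],0],
  [[0,0,-0.01],0],
  [[0,0,-0.03],0],
  [[0,0,-0.03],0],
  [[0,0,-0.01],0],
  [[0,0,0],0],
  [[0,0,0],0],
], jaw=0.15)

```text
t: 52.85
tool_pos: [0.5795, 0.1367, 0.2256]
tool_rot: [3.14, -0.084, -0.002]
contact_force: [-0.8, 0.4, 0.6]
opening: 0.0726
grip_force: 0.0
```

Run:
```python
from h import *
o=ctrl.get_obs(); print(o["tool_pos"],o["t"],o["opening"])
d=grab("wrist"); s=grab("scene"); a=cv2.imread("pics/scene0.png")
for z in (0.0695,0.0735):
  print(z,[(np.round(r['c'],4),np.round(r['s'],1),round(r['ang'],2)) for r in cover(d,z)])
w2=cv2.imread("pics/w2.png")
f=lambda im:cv2.resize(im[235:315,310:405],(400,300),interpolation=cv2.INTER_CUBIC)
g=lambda im:cv2.resize(im[150:330,200:440],(400,300))
cv2.imwrite("pics/fin.png",np.vstack([np.hstack([f(a),f(s["image"])]),np.hstack([g(w2),g(d["image"])])]))
```

```text
[0.57952462 0.13672139 0.22561108] 52.85 0.07261460259695958
0.0695 [(array([0.5778, 0.1384]), array([109.9,  79. ]), 86.93)]
0.0735 [(array([0.579 , 0.1383]), array([108. ,  77.6]), 86.93)]
```

View pics/fin.png

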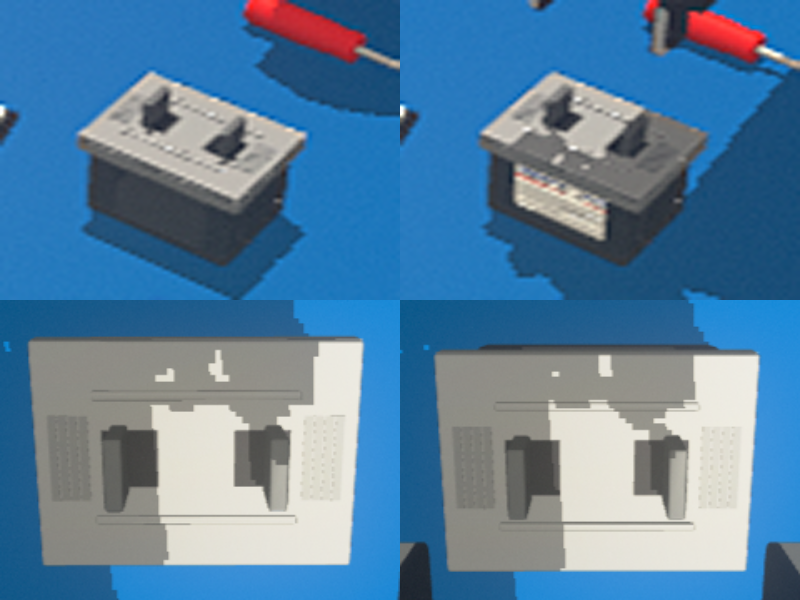

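The new view (right) matches the start (left): the cover is at the same height, both tabs are sprung out, and the boards are visible flat inside. Retreat and hand in.

Request:
drive_tool([
  [[0,0,-0.03],0],
  [[0,0,-0.04],0],
  [[0,0,-0.02],0],
  [[0,0,0],0],
  [[0,0,0],0],
])

```text
t: 53.45
tool_pos: [0.5796, 0.1367, 0.315]
tool_rot: [3.14, -0.084, -0.003]
contact_force: [-0.4, -0.2, -0.7]
opening: 0.0727
grip_force: 0.0
```

```bash
python3 -c "
from station import ctrl
print(ctrl.finish_job())"
```

```text
the job is handed in; nothing more can be done
None
```

All three bare breadboards found on the bench are stacked flat and square in the carrier, the cover is back on and fully home with both tabs out, nothing else was moved, and the job was handed in at about 53 s; no judging result came back.

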